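Put the covered crucibles away in the latched storage drawer

TASK

Put all the covered crucibles from the enamel tray away in the drawer of the white cabinet. Push the wooden dowel down through the small hole in the cabinet's top to release the hidden spring catch, pull the drawer all the way out until its slides lock, stand every crucible upright on the drawer floor, then press the slide release lever and shut the drawer fully home so that it latches. Finish with the dowel standing back in its wooden stand, and leave the other things on the bench undisturbed.

Things in the scene. Friction and masses are not known exactly. Their poses are not given: they have to be found in the camera images.
- cabinet: White cabinet, fixed, 120 mm tall, 340 wide (y), 210 deep (x). Axes: z up, -x = the way the drawer comes out, hole on the +y side, lever at the -y end. Origin on the bench 85 mm in front of the middle of its face: face at x = +85 mm, back at +295, y -170 to +170. The drawer's front panel (266 mm wide, top 110 mm above the bench) covers the middle of the face.
- hole (a point): Centre of the 20 mm round hole in the cabinet's 6 mm top, at the top surface (120 mm above the bench); axes as the cabinet. The 26 mm square steel pad of the spring catch lies 22 mm below this point.
- catch (a joint): Spring catch holding the shut drawer: 0 = up (holding); grows in m as its pad is pushed straight down, limit 0.018. Lets go at about 0.010: press it 0.012 to 0.018 (3 N at first, 6 N at the limit, somewhat more by friction). Springs up again and catches the drawer by itself when that is pushed home.
- drawer (a joint): How far the drawer is out, m: 0 = shut (0.001 to 0.002 when latched), limit 0.155. Springs draw it softly to about 0.065: freed by the catch it pops out to there within 2 s. Pulling it all the way out takes 6 to 12 N; past 0.150 the slide lock snaps in and holds it at about 0.153 against pushing in. Pushing it home from 0.065 and past the catch takes 5 to 15 N.
- drawer_fin (a point): Top middle of the aluminium pull fin on the drawer front; axes as the cabinet; moves with the drawer. Fin: 16 mm thick (y), 36 mm long (x, this point is its middle), 44 mm high, top 100 mm above the bench; its +x end joins the drawer's front panel (10 mm thick). Pinch it from above across y, to pull or to push.
- drawer_floor (a point): Middle of the drawer's inner floor, 24 mm above the bench; axes as the cabinet; moves with the drawer. Inside: 150 mm (x) by 220 mm (y); side and rear walls stand 26 mm over the floor, the front panel (-x) 86 mm. Only with the drawer all the way out is the whole floor clear of the cabinet.
- slide_lever (a joint): Slide release lever, rad: 0 = up; grows as its tab is pressed down, limit 0.14 (tab about 18 mm down); springs back. Frees the locked drawer at about 0.10: press it to the limit (3 N at first, 5 N at the limit) and hold it; the drawer then draws itself in to about 0.065 m out, within 2 s.
- lever_tab (a point): Top middle of the lever's flat aluminium tab, about 69 mm above the bench; it sticks out of the cabinet's face at its -y end, 44 mm long (x), 28 mm wide (y), 6 mm thick. Press it down with closed fingertips.
- tray: White enamel tray with blue rim, fixed, 210 mm (x) by 230 mm (y), walls 22 mm high, 5 mm thick; origin at the centre of its underside, floor 5 mm above the bench.
- crucible_0: Porcelain crucible with its lid on (lid cannot come off): upright cylinder 52 mm across, 55 mm high, with a small lid knob up to 67 mm; 0.13 kg. Origin at the centre of its foot, z up its axis. None if absent: two to four crucibles are there, in the tray at the start.
- crucible_1: Porcelain crucible with its lid on (lid cannot come off): upright cylinder 52 mm across, 55 mm high, with a small lid knob up to 67 mm; 0.13 kg. Origin at the centre of its foot, z up its axis. None if absent: two to four crucibles are there, in the tray at the start.
- crucible_2: Porcelain crucible with its lid on (lid cannot come off): upright cylinder 52 mm across, 55 mm high, with a small lid knob up to 67 mm; 0.13 kg. Origin at the centre of its foot, z up its axis. None if absent: two to four crucibles are there, in the tray at the start.
- crucible_3: Porcelain crucible with its lid on (lid cannot come off): upright cylinder 52 mm across, 55 mm high, with a small lid knob up to 67 mm; 0.13 kg. Origin at the centre of its foot, z up its axis. None if absent: two to four crucibles are there, in the tray at the start.
- dowel: Wooden dowel, 12 mm across, 180 mm long, 40 g, standing upright in its stand; origin at the centre of its lower end, z along it.
- dowel_tip (a point): Centre of the dowel's lower end.
- stand_mouth (a point): Middle of the mouth of the square hole (17 mm wide, 50 mm deep) in the top of the dowel's wooden stand (fixed block 60 x 60 x 55 mm), 55 mm above the bench; x, y along its sides, z up. The dowel's upper 130 mm stand out of it.
- amber_bottle: Bystander: amber glass bottle, 68 mm across, 130 mm high, standing on the cabinet's top towards the back, on the side away from the hole; origin under its centre.
- clear_bottle: Bystander: clear glass bottle, 76 mm across, 100 mm high, on the bench far left; origin under its centre.
- squat_jar: Bystander: amber jar with white cap, 56 mm across, 70 mm high, near the dowel's stand; origin under its centre.
- flask: Bystander: glass flask with a narrow neck, 66 mm across, 115 mm high, on a white tile far right; origin under its centre.
Mind the look-alikes: they are no part of the job. Leave any purple or turquoise look-alike of the crucible_2 alone.

How it is judged:
By the outcome, as a careful person would: the job done as asked, in the order asked, and still so for the second after the job is handed in, with the robot touching nothing.
Of crucible_0, crucible_1, crucible_2, crucible_3 only 2 to 4 are there at a start; the rules pass over those that are not, and their reading is None.
At some moment in a run one of crucible_0, crucible_1, crucible_2, crucible_3 may be knocked a few centimetres aside while the robot is not near it.
It also fails if it takes over 210 s, if anything falls off the work surface, if the arm or the gripper's body presses on something with over 40 N, if the wrist force passes 120 N, or if a joint passes its speed limit or range.

ROBOT

A 6-joint arm with a two-finger parallel gripper is mounted at the origin on the work surface. World frame = base frame: x ahead of the robot, y to its left, z up, the work surface at z = 0. Lengths are in m, angles in rad, forces in N, time in s.
With the tool pointing down it reaches from about 0.25 to 0.8 m from the base axis. Payload 8.5 kg.
Tool frame: the origin (TCP) lies on the centre line of the jaws, within the pads' length; the fingertips stand 17 mm ahead of it and the grasp point (between the pads) lies 2 mm behind it (manip.tcp_to_tips is the distance from the TCP to the fingertips, in m); z points along the fingers, y is the line along which they close (so a half turn about z gives the same grasp; the last joint's range is limited). The gripper opens to 85 mm and grips with 20 to 120 N. Pads are 22 mm wide; open, the fingers measure 114 mm over their backs; the gripper's body (76 mm by 85 mm) begins 54 mm behind the grasp point. The pads swing forward as they close: fully open they stand 13 mm farther back than shut.
Start: joints at [-1.126, 0.238, -0.013, 1.319, 0, 1.571], TCP at [0.226, -0.474, 0.248] pointing down, gripper open.
Joint ranges: [-2.66, 2.66], [-1.03, 1.9], [-1.14, 1.46], [-1.82, 2.27], [-1.45, 1.34], [-3.14, 3.14]. Speed limits (rad/s): [2.22, 2.22, 2.79, 3.14, 3.14, 3.14].

INTERFACE

Orientations are given as a unit quaternion [x, y, z, w].
In Python, from workcell import manip gives the robot as it stands. The module is installed in compiled form; this text tells all that it offers.
- The arm moves only by the shell command python3 -m pendant 'ROWS'. ROWS is a JSON object of lists of equal length, an entry for each row: "xyz": the shift along the tool's x, y, z in m, a list of three; "twist": the turn, a rotation vector about the tool's x, y, z in rad, a list of three; "fingers": the opening, from 0 (shut) to 1 (fully open). A call has 1 to 10 rows; each row shifts and turns the commanded pose from where the row before left it, along the tool's axes as they then stand; what a row does not reach is not made up. A row lasts 1/8 s, in which the tool goes at most 62.5 mm and 10.7 degrees, less where a joint would pass 70% of its speed; a pose out of reach is approached as far as the arm can. A call with a gripper value outside its range is refused whole. The fingers move at their own pace and stop on an object; the grip force is fixed at half the most. Time passes only in rows, so rows that do not move let the fingers close. It gives the time, the measured TCP pose, the force, the opening and the grip force at its end, in the units of the state.
- manip.state(): the state, without advancing time (a new reading comes with each control period).
- manip.read_camera(name): name is "scene" or "top" or "wrist"; returns (picture, depth): 400x640x3 uint8, blue, green, red; 400x640 float32, m along the optical axis (not along the pixel's ray), 0 where there is no reading.
- manip.camera_params(name): a dict with "fx", "fy", "cx", "cy" (pixels), "k1" (the pictures are not rectified: a ray, as slopes to the right and down, at radius r is drawn at 1 + k1 r^2 times it, then the intrinsics apply), "rvec" (rotation vector, rad) and "tvec" (3), from world to camera coordinates, as OpenCV has them; the wrist camera has in their place "hand_eye" (4x4, takes a point from camera to tool coordinates, whose origin is the TCP and whose axes are the flange's). Camera axes: x right, y down, z forward; pixel columns grow to the right and rows downward; lengths in m; the calibration is good to about 2 mm. A picture is of the moment at which its call begins: read the wrist's pose just before it. camera_params takes no time and is no camera call.
- manip.job_done(): hands the job in; it is judged then, once.
The state is a dict: "clock": time; "joint_pos": joint angles; "qd": joint speeds; "joint_efforts": joint torques, N m; "tool_pos": TCP position; "ee_rot": TCP orientation; "wrist_force": force on the tool from outside, world axes, zero at the start; "wrist_torque": the same for the moment, N m; "opening": opening from 0.0 (shut) to 1.0 (fully open); "gripper_force": force on a finger pad.
Only numpy, scipy, OpenCV 4.12 (cv2) and the standard library are available. Lean on these libraries where they do the work, as an engineer would, in place of code of your own. Each camera call takes 0.05 s, during which the arm holds its last target. There are 200 camera calls.

## Working session

There is one attempt and no reset: what is moved stays moved. The work goes in short steps, Python scripts to look and compute and a shell command to move; the robot and the scene stay as the last step left them, time stands still between calls to the robot, and variables do not carry over. Pictures are saved under pics/ and viewed, at most 14 in all, crops included, and the job is handed in when it is done.

```bash
mkdir -p pics; ls; cat > h.py <<'E'
import numpy as np, cv2
from scipy.spatial.transform import Rotation as R
from workcell import manip
def grab(name):
    s=manip.state(); im,d=manip.read_camera(name); return im,d,s
def cam(name,s=None):
    p=manip.camera_params(name)
    if 'rvec' in p:
        Rw=R.from_rotvec(np.ravel(p['rvec'])).as_matrix().T; t=-Rw@np.ravel(p['tvec'])
    else:
        H=np.array(p['hand_eye']); Rt=R.from_quat(s['ee_rot']).as_matrix()
        Rw=Rt@H[:3,:3]; t=Rt@H[:3,3]+np.array(s['tool_pos'])
    return p,Rw,t
def rays(name,uv,s=None):
    p,Rw,t=cam(name,s); K=np.array([[p['fx'],0,p['cx']],[0,p['fy'],p['cy']],[0,0,1.]])
    n=cv2.undistortPoints(np.array(uv,float).reshape(-1,1,2),K,np.array([p['k1'],0,0,0.]))[:,0]
    return t,np.c_[n,np.ones(len(n))]@Rw.T
def at_z(name,uv,z,s=None):
    t,r=rays(name,uv,s); return t+r*((z-t[2])/r[:,2])[:,None]
def cloud(name,d,s=None):
    v,u=np.mgrid[:400,:640]; t,r=rays(name,np.c_[u.ravel(),v.ravel()],s)
    P=t+r*d.ravel()[:,None]; P[d.ravel()==0]=np.nan; return P.reshape(400,640,3)
def tri(a,b):  # (t,ray) pairs
    (t1,r1),(t2,r2)=a,b; A=np.c_[r1,-r2]; k=np.linalg.lstsq(A,t2-t1,rcond=None)[0]
    p,q=t1+k[0]*r1,t2+k[1]*r2; return (p+q)/2,np.linalg.norm(p-q)
E
python3 - <<'E'
from h import *
for n in("scene","top","wrist"):
    im,d,s=grab(n); cv2.imwrite(f"pics/{n}0.png",im); np.savez(f"{n}0.npz",im=im,d=d); print(n,{k:np.round(v,3).tolist() for k,v in manip.camera_params(n).items()})
print(s, manip.tcp_to_tips)
E
```

```text
pics
scene {'fx': 361.627, 'fy': 361.627, 'cx': 321.825, 'cy': 197.962, 'k1': 0.005, 'rvec': [2.153, 0.613, -0.328], 'tvec': [-0.422, -0.067, 1.226]}
top {'fx': 394.348, 'fy': 394.348, 'cx': 317.234, 'cy': 196.385, 'k1': -0.013, 'rvec': [2.153, -2.19, 0.056], 'tvec': [0.025, 0.501, 1.196]}
wrist {'fx': 286.628, 'fy': 286.628, 'cx': 320.737, 'cy': 195.681, 'k1': -0.007, 'hand_eye': [[-0.001, -0.945, -0.326, 0.085], [1.0, -0.0, -0.001, 0.0], [0.001, -0.326, 0.945, -0.126], [0.0, 0.0, 0.0, 1.0]]}
{'clock': 0.1, 'joint_pos': array([-1.12601317e+00,  2.38706059e-01, -1.41678934e-02,  1.31922085e+00,
        2.49859953e-05,  1.57082680e+00]), 'qd': array([ 0.00029562, -0.00268768,  0.00211587,  0.00054258,  0.00149894,
        0.00128018]), 'joint_efforts': array([ 7.63038479e-04, -5.39719748e+01,  3.46999633e+01,  1.34350278e-02,
        1.22782126e-05,  2.60782755e-06]), 'tool_pos': array([ 0.2257389 , -0.47359074,  0.24775044]), 'ee_rot': array([ 9.75375903e-01,  2.20548014e-01, -1.31022381e-04, -6.36003348e-04]), 'wrist_force': array([ 0.25233041,  0.03577283, -0.02304933]), 'wrist_torque': array([ 0.04183139, -0.02488443, -0.01162174]), 'gripper_force': 0.0, 'opening': 0.9982229657355591} 0.017
```

View pics/scene0.png

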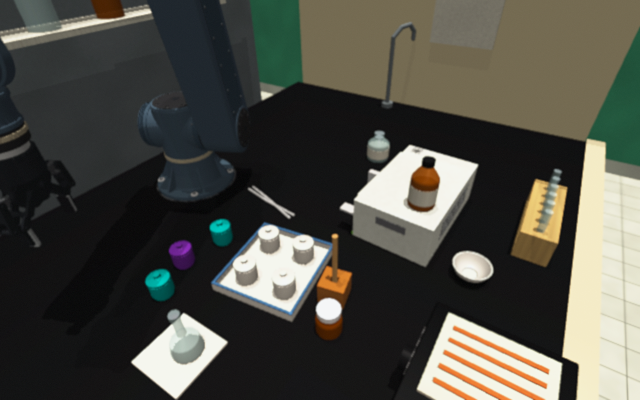

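View pics/top0.png

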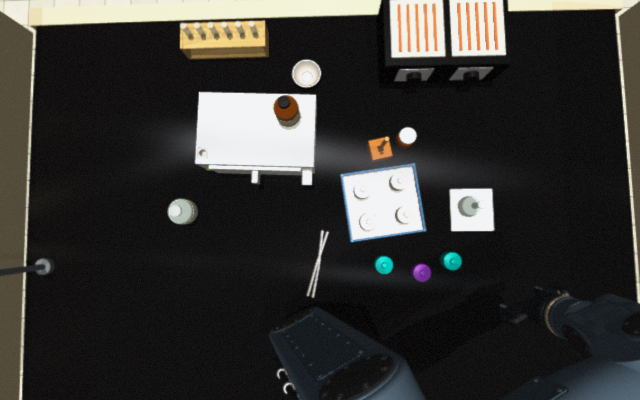

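The scene shows four white crucibles in the tray at top-view pixels (362,191), (398,181), (368,222) and (404,215). The dowel and stand are at (381,148), the hole at (202,153), the fin at (255,176) and the lever tab at (307,177). The turquoise and purple look-alikes at (384,265), (452,261) and (422,273) lie outside the tray, so I'll leave them alone. Next is an enlarged crop to confirm this, plus positions from the depth image.

```bash
python3 - <<'E'
from h import *
f=np.load("top0.npz"); im,d=f['im'],f['d']
a=cv2.resize(im[130:200,190:330],None,fx=5.5,fy=5.5,interpolation=cv2.INTER_CUBIC)[:,:770]
b=cv2.resize(im[135:245,335:435],None,fx=3,fy=3,interpolation=cv2.INTER_CUBIC)
cv2.imwrite("pics/cab.png",a)
sc=np.load("scene0.npz"); c=cv2.resize(sc['im'][215:315,205:365],None,fx=3,fy=3,interpolation=cv2.INTER_CUBIC)
o=np.zeros((330,800,3),np.uint8); o[:330,:300]=b; o[:300,310:790]=c; cv2.imwrite("pics/tray.png",o)
P=cloud("top",d)
for n,(u,v) in dict(c0=(362,191),c1=(398,181),c2=(368,222),c3=(404,215),fin=(255,176),tab=(307,178),cab=(240,130),bench=(150,300),hole=(202,153),stand=(375,152),dow=(387,141)).items(): print(n,P[v,u].round(3))
# crucible centres: lid-level points in tray
m=(P[...,2]>.045)&(P[...,2]<.075); m[:, :335]=0; m[:,430:]=0; m[:160]=0; m[245:]=0
n,L,st,ce=cv2.connectedComponentsWithStats(m.astype(np.uint8))
for i in range(1,n):
    if st[i,4]>30:
        q=P[L==i]; print('cruc',st[i,4],ce[i].round(1),at_z("top",[ce[i]],.055)[0].round(4),q.min(0).round(3),q.max(0).round(3))
Ps=cloud("scene",sc['d'])
m=(Ps[...,2]>.04)&(Ps[...,2]<.075)&(np.abs(Ps[...,0]-P[200,380,0])<.12)&(np.abs(Ps[...,1]-P[200,380,1])<.13)
n,L,st,ce=cv2.connectedComponentsWithStats(m.astype(np.uint8))
for i in range(1,n):
    if st[i,4]>30:
        q=Ps[L==i]; h=q[q[:,2]>.052]; print('scene',ce[i].round(0),np.median(h,0).round(3),q.min(0).round(3),q.max(0).round(3))
# cabinet top edges
m=(np.abs(P[...,2]-.12)<.006); m[:,330:]=0; m[:80]=0;m[185:]=0
q=P[m].astype(np.float32)[:,:2]; print('cabtop',cv2.minAreaRect(q), P[m][:,2].mean())
c,sz,ang=cv2.minAreaRect(q); print(cv2.boxPoints((c,sz,ang)).round(3).tolist())
E
```

```text
c0 [ 0.511 -0.116  0.074]
c1 [ 0.54  -0.224  0.064]
c2 [ 0.42  -0.132  0.074]
c3 [ 0.439 -0.239  0.064]
fin [0.558 0.194 0.101]
tab [0.553 0.045 0.066]
cab [0.689 0.234 0.121]
bench [0.189 0.542 0.001]
hole [0.629 0.351 0.098]
stand [ 0.63  -0.16   0.054]
dow [ 0.636 -0.177  0.178]
cruc 249 [399.3 180.7] [ 0.5415 -0.2298  0.055 ] [ 0.516 -0.255  0.045] [ 0.567 -0.204  0.075]
cruc 241 [362.4 189.2] [ 0.5179 -0.1194  0.055 ] [ 0.492 -0.145  0.045] [ 0.542 -0.094  0.075]
cruc 248 [405.5 214.2] [ 0.4413 -0.2452  0.055 ] [ 0.415 -0.27   0.047] [ 0.465 -0.22   0.074]
cruc 237 [368.4 221.2] [ 0.4223 -0.1348  0.055 ] [ 0.399 -0.16   0.045] [ 0.447 -0.109  0.074]
scene [268. 234.] [ 0.429 -0.139  0.062] [ 0.396 -0.16   0.04 ] [ 0.449 -0.108  0.075]
scene [302. 245.] [ 0.523 -0.124  0.062] [ 0.493 -0.145  0.04 ] [ 0.544 -0.093  0.074]
scene [244. 265.] [ 0.447 -0.248  0.062] [ 0.416 -0.271  0.04 ] [ 0.468 -0.218  0.075]
scene [283. 278.] [ 0.547 -0.233  0.062] [ 0.517 -0.256  0.04 ] [ 0.569 -0.202  0.075]Traceback (most recent call last):
  File "<stdin>", line 24, in <module>
cv2.error: OpenCV(4.12.0) /io/opencv/modules/imgproc/src/convhull.cpp:143: error: (-215:Assertion failed) total >= 0 && (depth == CV_32F || depth == CV_32S) in function 'convexHull'
```

View pics/cab.png

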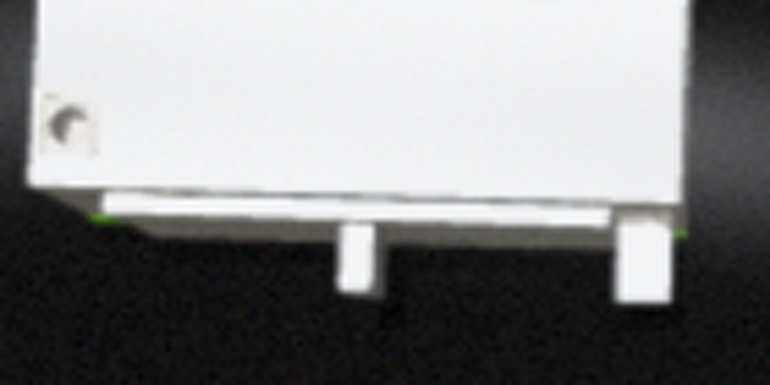

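View pics/tray.png

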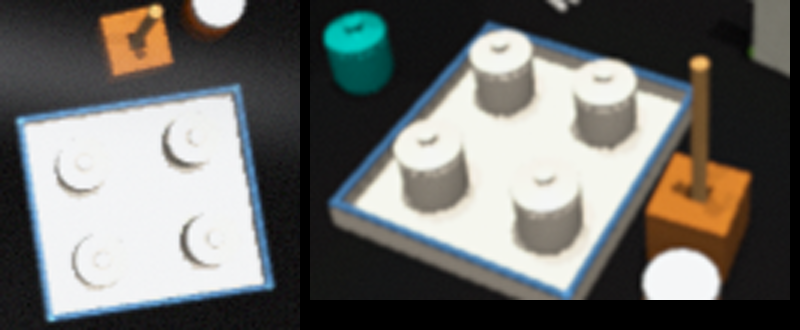

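Confirmed: the four white lidded crucibles stand in the tray, and the coloured ones are outside it. In the crop, the hole is at (69,127), the fin spans (340..375, 225..293) and the tab spans (616..672, 222..302). Next I'll measure the cabinet axes, hole, fin, tab, stand and dowel.

```bash
python3 - <<'E'
from h import *
f=np.load("top0.npz"); im,d=f['im'],f['d']; P=cloud("top",d)
sc=np.load("scene0.npz"); Ps=cloud("scene",sc['d'])
def box(m,P,n):
    q=P[m]; q=q[np.isfinite(q[:,0])]; r=cv2.minAreaRect(q[:,:2].astype(np.float32).copy()); print(n,len(q),np.round(r[0],4),np.round(r[1],4),round(r[2],2),'z',np.median(q[:,2]).round(4)); return r
U=np.zeros(d.shape,bool); U[85:190,190:320]=1
r=box(U&(np.abs(P[...,2]-.12)<.006),P,'cabtop'); print(cv2.boxPoints(r).round(4).tolist())
V=U.copy(); V[:,:250]=0; V[:,262:]=0; V[:168]=0
box(V&(np.abs(P[...,2]-.1)<.005),P,'fin+panel')
V=U.copy(); V[:,:299]=0; V[:168]=0
box(V&(np.abs(P[...,2]-.068)<.006),P,'tab')
T=np.zeros(d.shape,bool); T[160:245,335:430]=1
box(T&(np.abs(P[...,2]-.022)<.012),P,'tray')
S=np.zeros(d.shape,bool); S[135:165,365:395]=1
box(S&(np.abs(P[...,2]-.055)<.006),P,'stand')
box(S&(np.abs(P[...,2]-.185)<.012),P,'doweltop')
g=lambda x,y:((x+.5)/5.5-.5+190,(y+.5)/5.5-.5+130)
print('hole',at_z("top",[g(69,127)],.12), 'panel ends',at_z("top",[g(103,192),g(608,208)],.110),'fin',at_z("top",[g(340,224),g(375,225),g(340,291),g(371,293)],.1),'tab',at_z("top",[g(617,222),g(672,222),g(617,302),g(672,302)],.069))
ds=np.abs(Ps[...,2]-.185)<.01; ds[:, :325]=0; ds[:,345:]=0; ds[:225]=0; ds[260:]=0
box(ds,Ps,'dowel scene')
ds=np.abs(Ps[...,2]-.055)<.005; ds[:, :315]=0; ds[:,360:]=0; ds[:260]=0; ds[300:]=0
box(ds,Ps,'stand scene')
H=(im[...,0]<60)&(im[...,2]>110)&S; v,u=np.nonzero(H); print('orange', u.min(),u.max(),v.min(),v.max())
E
```

```text
cabtop 7787 [0.6867 0.1904] [0.3418 0.2233] 87.17 z 0.1204
[[0.5667999982833862, 0.025200000032782555], [0.7897999882698059, 0.0142000000923872], [0.8066999912261963, 0.3555999994277954], [0.5837000012397766, 0.36660000681877136]]
fin+panel 81 [0.5581 0.1923] [0.0305 0.0359] 88.28 z 0.1003
tab 144 [0.5581 0.0475] [0.0344 0.0496] 81.28 z 0.07
tray 835 [ 0.4948 -0.1818] [0.2394 0.2307] 7.41 z 0.0245
stand 329 [ 0.6413 -0.1758] [0.0604 0.0606] 11.82 z 0.0552
doweltop 17 [ 0.6407 -0.1755] [0.0095 0.0079] 0.57 z 0.1838
hole [[0.62574853 0.34338295 0.12      ]] panel ends [[0.5927268  0.32828444 0.11      ]
 [0.57897234 0.06252447 0.11      ]] fin [[0.57475516 0.20499334 0.1       ]
 [0.57385904 0.18643095 0.1       ]
 [0.53917308 0.20510218 0.1       ]
 [0.53780686 0.18870198 0.1       ]] tab [[0.57743378 0.06043402 0.069     ]
 [0.57685662 0.03068107 0.069     ]
 [0.5339561  0.06099467 0.069     ]
 [0.53340809 0.03132578 0.069     ]]
dowel scene 41 [ 0.6431 -0.1748] [0.0102 0.0109] 25.47 z 0.1848
stand scene 579 [ 0.6421 -0.1747] [0.0605 0.062 ] 11.77 z 0.0563
orange 368 391 136 150
```

```bash
cat > go.py <<'E'
import sys
from h import *
# usage: go.py x y z [yaw_deg]: tool-frame shift (after the turn) from the measured pose to a target
def show(x,y,z,yaw=-2.9):
    s=manip.state(); M=R.from_quat(s['ee_rot']); T=R.from_euler('z',yaw,degrees=True)*R.from_rotvec([np.pi,0,0])
    print('t %.1f tcp %s f %s open %.3f gf %.0f'%(s['clock'],np.round(s['tool_pos'],4),np.round(s['wrist_force'],1),s['opening'],s['gripper_force']))
    print('twist',(M.inv()*T).as_rotvec().round(4),'shift',T.inv().apply(np.array([x,y,z])-s['tool_pos']).round(4))
if __name__=='__main__': show(*map(float,sys.argv[1:]))
E
python3 -m pendant '{"xyz":[[0,0,-0.02],[0,0,-0.02],[0,0,-0.02],[0,0,0]],"twist":[[0,0,0.124],[0,0,0.124],[0,0,0.124],[0,0,0.124]],"fingers":[1,1,1,1]}'
python3 go.py 0.642 -0.175 0.30
```

```text
clock: 0.65
tool_pos: [0.2261, -0.4743, 0.3095]
ee_rot: [1.0, -0.028, 0.0, 0.001]
wrist_force: [-0.3, -0.7, -0.5]
opening: 0.996
gripper_force: 0.0
t 0.7 tcp [ 0.2261 -0.4743  0.3095] f [-0.3 -0.7 -0.5] open 0.996 gf 0
twist [ 0.0017 -0.0009 -0.0047] shift [ 0.4002 -0.32    0.0095]
```

```bash
python3 -m pendant '{"xyz":[[0.04,-0.032,0],[0.04,-0.032,0],[0.04,-0.032,0],[0.04,-0.032,0],[0.04,-0.032,0],[0.04,-0.032,0],[0.04,-0.032,0],[0.04,-0.032,0],[0.04,-0.032,0],[0.04,-0.032,0.0]],"twist":[[0,0,0],[0,0,0],[0,0,0],[0,0,0],[0,0,0],[0,0,0],[0,0,0],[0,0,0],[0,0,0],[0,0,0]],"fingers":[0.6,0.6,0.6,0.6,0.6,0.6,0.6,0.6,0.6,0.6]}'
python3 -m pendant '{"xyz":[[0,0,0],[0,0,0]],"twist":[[0,0,0],[0,0,0]],"fingers":[0.6,0.6]}' >/dev/null
python3 go.py 0.642 -0.175 0.143
```

```text
clock: 1.9
tool_pos: [0.6429, -0.1736, 0.308]
ee_rot: [1.0, -0.026, -0.0, -0.0]
wrist_force: [0.6, -1.0, 0.6]
opening: 0.596
gripper_force: 0.0
t 2.1 tcp [ 0.6415 -0.1747  0.3077] f [-0.3  0.4  0.9] open 0.600 gf 0
twist [-0.0001  0.0013 -0.0001] shift [0.0005 0.0003 0.1647]
```

```bash
python3 -m pendant '{"xyz":[[0,0,0.035],[0,0,0.035],[0,0,0.035],[0,0,0.035],[0,0,0.025],[0,0,0],[0,0,0],[0,0,0],[0,0,0],[0,0,0]],"twist":[[0,0,0],[0,0,0],[0,0,0],[0,0,0],[0,0,0],[0,0,0],[0,0,0],[0,0,0],[0,0,0],[0,0,0]],"fingers":[0.6,0.6,0.6,0.6,0.6,0.6,0,0,0,0]}'
python3 -m pendant '{"xyz":[[0,0,0],[0,0,0],[0,0,0],[0,0,0]],"twist":[[0,0,0],[0,0,0],[0,0,0],[0,0,0]],"fingers":[0,0,0,0]}'
```

```text
clock: 3.4
tool_pos: [0.6425, -0.1747, 0.1449]
ee_rot: [1.0, -0.025, 0.001, 0.0]
wrist_force: [0.2, 1.6, 6.9]
opening: 0.121
gripper_force: 58.5
clock: 3.9
tool_pos: [0.6425, -0.1747, 0.1449]
ee_rot: [1.0, -0.025, 0.001, 0.0]
wrist_force: [0.6, -0.0, 6.2]
opening: 0.125
gripper_force: 58.5
```

```bash
python3 -m pendant '{"xyz":[[0,0,-0.01],[0,0,-0.03],[0,0,-0.04],[0,0,-0.04],[0,0,-0.04],[0,0,0]],"twist":[[0,0,0],[0,0,0],[0,0,0],[0,0,0],[0,0,0],[0,0,0]],"fingers":[0,0,0,0,0,0]}'
python3 go.py 0.61 0.31 0.305; python3 - <<'E'
from h import *
f=np.load("top0.npz"); P=cloud("top",f['d']); m=np.zeros(f['d'].shape,bool); m[90:130,270:305]=1; q=P[m&(P[...,2]>.14)]; print(q.min(0),q.max(0))
E
```

```text
clock: 4.65
tool_pos: [0.6427, -0.1751, 0.3074]
ee_rot: [1.0, -0.026, 0.003, 0.001]
wrist_force: [-0.7, 0.4, -1.1]
opening: 0.125
gripper_force: 58.4
t 4.7 tcp [ 0.6427 -0.1751  0.3074] f [-0.7  0.4 -1.1] open 0.125 gf 58
twist [ 0.0014 -0.006  -0.0006] shift [-0.0572 -0.4828  0.0024]
[0.69404727 0.05961686 0.14108166] [0.7610093  0.12461374 0.25576001]
```

```bash
python3 -m pendant '{"xyz":[[-0.006,-0.048,0],[-0.006,-0.048,0],[-0.006,-0.048,0],[-0.006,-0.048,0],[-0.006,-0.048,0],[-0.006,-0.048,0],[-0.006,-0.048,0],[-0.005,-0.048,0],[-0.005,-0.048,0],[-0.005,-0.048,0]],"twist":[[0,0,0],[0,0,0],[0,0,0],[0,0,0],[0,0,0],[0,0,0],[0,0,0],[0,0,0],[0,0,0],[0,0,0]],"fingers":[0,0,0,0,0,0,0,0,0,0]}'
python3 -m pendant '{"xyz":[[0,0,0],[0,0,0]],"twist":[[0,0,0],[0,0,0]],"fingers":[0,0]}' >/dev/null
python3 - <<'E'
from h import *
im,d,s=grab("wrist"); print(s['tool_pos'],s['ee_rot']); np.savez("w1.npz",im=im,d=d,pos=s['tool_pos'],rot=s['ee_rot'])
p,Rw,t=cam("wrist",s); K=np.array([[p['fx'],0,p['cx']],[0,p['fy'],p['cy']],[0,0,1.]])
def pr(X): return cv2.projectPoints(np.array([X]),cv2.Rodrigues(Rw.T)[0],-Rw.T@t,K,np.array([p['k1'],0,0,0.]))[0].ravel()
print('hole',pr([.6257,.3434,.12]),'tip',pr(s['tool_pos']-[0,0,.14]))
im2,d2,_=grab("scene"); np.savez("s1.npz",im=im2,d=d2)
o=np.zeros((400,800,3),np.uint8); o[:,:640]=im; 
cv2.imwrite("pics/w1.png",im)
E
```

```text
clock: 5.9
tool_pos: [0.5858, 0.1564, 0.3209]
ee_rot: [0.993, 0.102, -0.007, -0.059]
wrist_force: [1.1, -0.1, -0.3]
opening: 0.124
gripper_force: 58.5
[0.58638769 0.15487693 0.32053786] [ 0.99312977  0.10095523 -0.0069704  -0.05875976]
hole [189.33261533 104.20332974] tip [338.05283311 188.70951637]
```

View pics/w1.png

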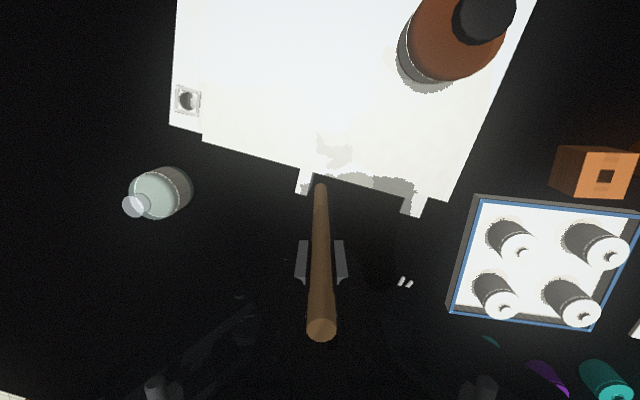

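The wrist view shows the dowel held, with its tip at (321,187), and the hole at (187,100). The tool fell short and tilted, so I'll check the joints for the reason.

```bash
python3 - <<'E'
from h import *
s=manip.state(); print(s['joint_pos'].round(3), s['qd'].round(3),R.from_quat(s['ee_rot']).as_matrix().round(3))
E
python3 go.py 0.5864 0.155 0.32; python3 -m pendant '{"xyz":[[0,0,0]],"twist":[[0,0,0]],"fingers":[0]}'; python3 go.py 0.5864 0.155 0.32
```

```text
[0.201 0.376 0.361 1.559 0.118 3.141] [-0.005  0.002 -0.001 -0.001  0.001  0.   ] [[ 0.98   0.199 -0.026]
 [ 0.2   -0.973  0.115]
 [-0.002 -0.118 -0.993]]
t 6.2 tcp [0.5865 0.1543 0.3204] f [-0.4 -1.4 -0.9] open 0.120 gf 59
twist [-0.1176  0.0171  0.2519] shift [-0.0001 -0.0007  0.0004]
clock: 6.38
tool_pos: [0.5866, 0.1542, 0.3204]
ee_rot: [0.993, 0.1, -0.007, -0.059]
wrist_force: [0.5, 0.4, -0.3]
opening: 0.122
gripper_force: 58.5
t 6.4 tcp [0.5866 0.1542 0.3204] f [ 0.5  0.4 -0.3] open 0.122 gf 59
twist [-0.1177  0.0172  0.2517] shift [-0.0002 -0.0008  0.0004]
```

Joint 6 is at its limit (q6 = q1 − yaw + π), so I'll make the half turn and work at yaw 177.1°, which gives the same grasp.

```bash
python3 -m pendant '{"xyz":[[0,0,0],[0,0,0],[0,0,0],[0,0,0],[0,0,0],[0,0,0],[0,0,0],[0,0,0],[0,0,0],[0,0,0]],"twist":[[0,0,-0.18],[0,0,-0.18],[0,0,-0.18],[0,0,-0.18],[0,0,-0.18],[0,0,-0.18],[0,0,-0.18],[0,0,-0.18],[0,0,-0.18],[0,0,-0.18]],"fingers":[0,0,0,0,0,0,0,0,0,0]}' >/dev/null
python3 -m pendant '{"xyz":[[0,0,0],[0,0,0],[0,0,0],[0,0,0],[0,0,0],[0,0,0],[0,0,0]],"twist":[[0,0,-0.17],[0,0,-0.17],[0,0,-0.17],[0,0,-0.17],[0,0,-0.17],[0,0,-0.17],[0,0,0]],"fingers":[0,0,0,0,0,0,0]}'
sed -i 's/yaw=-2.9/yaw=177.1/' go.py; python3 go.py 0.61 0.31 0.31
```

```text
clock: 8.5
tool_pos: [0.5865, 0.1544, 0.3204]
ee_rot: [0.06, 0.996, 0.057, -0.016]
wrist_force: [0.2, 0.8, -0.9]
opening: 0.121
gripper_force: 58.5
t 8.5 tcp [0.5865 0.1544 0.3204] f [ 0.2  0.8 -0.9] open 0.121 gf 58
twist [ 0.1132 -0.0358 -0.0705] shift [-0.0156  0.1566  0.0104]
```

```bash
python3 -m pendant '{"xyz":[[0,0,0],[0,0,0],[-0.004,0.039,0.0025],[-0.004,0.039,0.0025],[-0.004,0.039,0.0025],[-0.004,0.039,0.0025],[0,0,0],[0,0,0]],"twist":[[0.1132,-0.0358,-0.0705],[0,0,0],[0,0,0],[0,0,0],[0,0,0],[0,0,0],[0,0,0],[0,0,0]],"fingers":[0,0,0,0,0,0,0,0]}' >/dev/null
python3 go.py 0.6257 0.3434 0.31
python3 - <<'E'
from h import *
im,d,s=grab("wrist"); np.savez("w2.npz",im=im,d=d,pos=s['tool_pos'],rot=s['ee_rot'])
im2,d2,_=grab("scene"); it,dt,_=grab("top"); np.savez("s2.npz",im=im2,d=d2,imt=it,dt=dt)
for n,dd in(("scene",d2),("top",dt)):
    P=cloud(n,dd); m=(np.linalg.norm(P[...,:2]-s['tool_pos'][:2],axis=2)<.02)&(P[...,2]>.13)&(P[...,2]<.28)
    q=P[m]; print(n,len(q))
    for lo in(.16,.19,.22,.25):
        k=q[(q[:,2]>lo)&(q[:,2]<lo+.03)]; print(lo,len(k),k.mean(0).round(4) if len(k) else '')
    print(q[:,2].min() if len(q) else '')
p,Rw,t=cam("wrist",s); K=np.array([[p['fx'],0,p['cx']],[0,p['fy'],p['cy']],[0,0,1.]])
def pr(X): return cv2.projectPoints(np.array([X]),cv2.Rodrigues(Rw.T)[0],-Rw.T@t,K,np.array([p['k1'],0,0,0.]))[0].ravel()
print('hole',pr([.6257,.3434,.12]),'tip',pr(s['tool_pos']-[0,0,.14]))
p,Rw,t=cam("scene"); K=np.array([[p['fx'],0,p['cx']],[0,p['fy'],p['cy']],[0,0,1.]])
h=pr([.6257,.3434,.12]); tp=pr(s['tool_pos']-[0,0,.14]); print('scene hole',h,'tip',tp)
c=cv2.resize(im2[80:200,340:500],None,fx=2.5,fy=2.5,interpolation=cv2.INTER_CUBIC)
o=np.zeros((600,800,3),np.uint8); o[:300,:400]=c; o[300:,:450]=cv2.resize(im[100:400,100:550],(450,300)); cv2.imwrite("pics/m2.png",o)
E
```

```text
t 9.5 tcp [0.61   0.3092 0.3103] f [ 0.8 -0.8 -0.3] open 0.123 gf 59
twist [ 0.0007 -0.0007 -0.0003] shift [-0.0139  0.0349  0.0003]
scene 149
0.16 24 [0.6097 0.3033 0.1811]
0.19 40 [0.6091 0.3032 0.2058]
0.22 41 [0.6095 0.3036 0.2354]
0.25 44 [0.6095 0.3031 0.2649]
0.17196315576058463
top 60
0.16 10 [0.6062 0.302  0.1813]
0.19 17 [0.6055 0.3019 0.2057]
0.22 22 [0.6057 0.3023 0.2371]
0.25 11 [0.6055 0.3014 0.2616]
0.17242684171861256
hole [350.61488873 186.24121732] tip [320.42369471 187.88744317]
scene hole [415.64583511 150.31860814] tip [408.73142782 138.96713291]
```

View pics/m2.png

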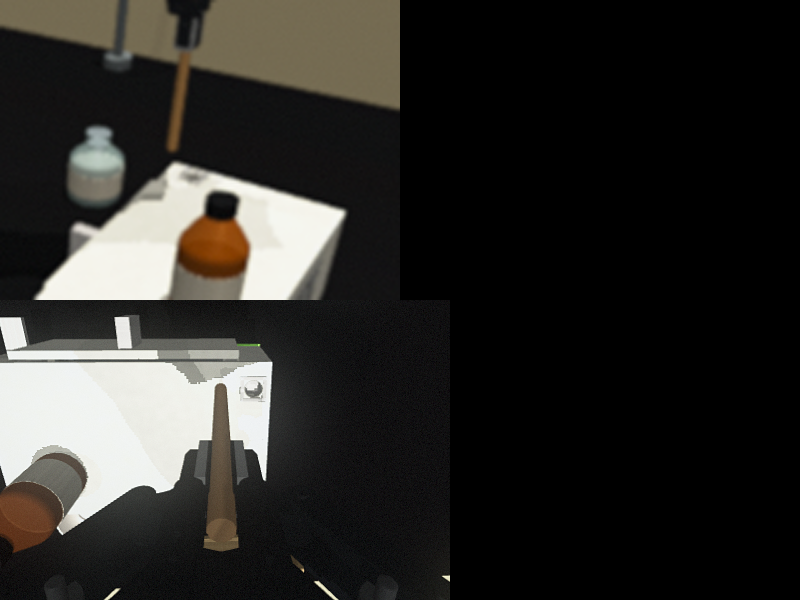

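In the scene crop the dowel hangs plumb. The wrist view puts the hole at about pixel (353,187), close to the predicted (351,186), which is about 2 mm farther in +y. I'll go close above the hole and check the tip against it.

```bash
python3 -m pendant '{"xyz":[[-0.007,0.018,0],[-0.007,0.018,0],[0,0,0.03],[0,0,0],[0,0,0]],"twist":[[0,0,0],[0,0,0],[0,0,0],[0,0,0],[0,0,0]],"fingers":[0,0,0,0,0]}' >/dev/null
python3 go.py 0.6260 0.345 0.28
python3 - <<'E'
from h import *
im,d,s=grab("wrist"); np.savez("w3.npz",im=im,d=d,pos=s['tool_pos'],rot=s['ee_rot'])
p,Rw,t=cam("wrist",s); K=np.array([[p['fx'],0,p['cx']],[0,p['fy'],p['cy']],[0,0,1.]])
def pr(X): return cv2.projectPoints(np.array([X]),cv2.Rodrigues(Rw.T)[0],-Rw.T@t,K,np.array([p['k1'],0,0,0.]))[0].ravel()
for X in([.626,.3434,.12],[.626,.346,.12],s['tool_pos']-[0,0,.14]): print(pr(X))
i2,_,_=grab("scene")
o=np.zeros((480,800,3),np.uint8); o[:,:400]=cv2.resize(im[150:246,280:360],(400,480),interpolation=cv2.INTER_CUBIC); o[:400,400:]=cv2.resize(i2[120:180,385:445],(400,400),interpolation=cv2.INTER_CUBIC);cv2.imwrite("pics/m3.png",o)
E
```

```text
t 10.3 tcp [0.6258 0.3444 0.2819] f [ 0.  -0.6  0.5] open 0.121 gf 59
twist [0.0006 0.001  0.0008] shift [-0.0001  0.0006  0.0019]
[319.46017453 181.515594  ]
[321.94302881 181.39404224]
[320.42755812 187.64882901]
```

View pics/m3.png

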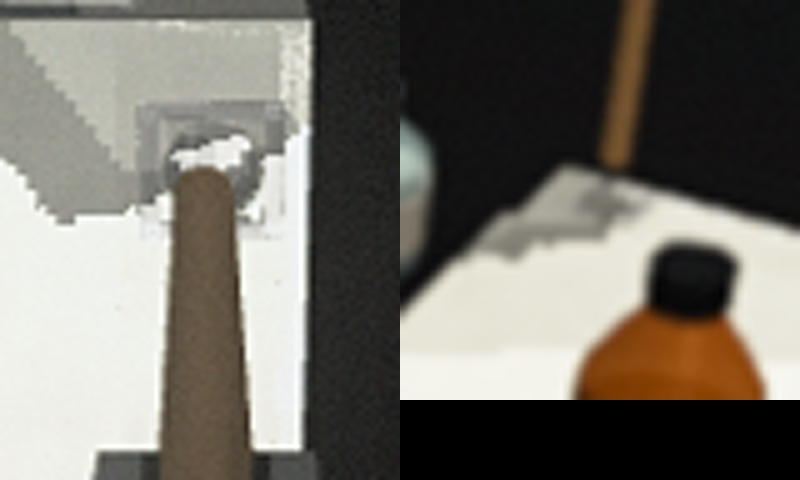

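In the crop (5x scale) the hole centre is at (212,168), i.e. pixel (322.3,183.6), and the dowel is about 1 px to its left. A correction of about (+0.7, +1.1) mm is needed before going down.

```bash
python3 -m pendant '{"xyz":[[-0.0007,0.0011,0],[0,0,0.012],[0,0,0.012],[0,0,0.01],[0,0,0]],"twist":[[0,0,0],[0,0,0],[0,0,0],[0,0,0],[0,0,0]],"fingers":[0,0,0,0,0]}'; python3 go.py 0.6265 0.3455 0.223
```

```text
clock: 11.0
tool_pos: [0.626, 0.3459, 0.2451]
ee_rot: [0.024, 1.0, -0.001, -0.001]
wrist_force: [0.2, 0.9, -0.7]
opening: 0.121
gripper_force: 58.7
t 11.0 tcp [0.626  0.3459 0.2451] f [ 0.2  0.9 -0.7] open 0.121 gf 59
twist [-0.0011 -0.0017  0.0019] shift [-0.0005 -0.0003  0.0221]
```

```bash
python3 -m pendant '{"xyz":[[0,0,0.008],[0,0,0.006],[0,0,0.005],[0,0,0.004],[0,0,0],[0,0,0]],"twist":[[0,0,0],[0,0,0],[0,0,0],[0,0,0],[0,0,0],[0,0,0]],"fingers":[0,0,0,0,0,0]}'; python3 - <<'E'
from h import *
im,d,s=grab("top"); P=cloud("top",d); m=(np.abs(P[...,2]-.11)<.006)&(P[...,0]>.4)&(P[...,0]<.575)&(P[...,1]>.06)&(P[...,1]<.34); q=P[m]; print(len(q),q.mean(0) if len(q) else '',q.min(0) if len(q) else '')
E
```

```text
clock: 11.75
tool_pos: [0.6267, 0.3462, 0.2239]
ee_rot: [0.024, 1.0, 0.0, 0.0]
wrist_force: [0.5, 0.6, 4.2]
opening: 0.122
gripper_force: 59.1
352 [0.54377282 0.19617381 0.11012599] [0.51380118 0.06346956 0.10404099]
```

The drawer has popped out, so I'll lift the dowel and take it back to its stand.

```bash
python3 -m pendant '{"xyz":[[0,0,0.001],[0,0,0],[0,0,0],[0,0,-0.02],[0,0,-0.03],[0,0,-0.03],[0,0,-0.01],[0,0,0]],"twist":[[0,0,0],[0,0,0],[0,0,0],[0,0,0],[0,0,0],[0,0,0],[0,0,0],[0,0,0]],"fingers":[0,0,0,0,0,0,0,0]}'; python3 go.py 0.6415 -0.175 0.31
python3 - <<'E'
from h import *
im,d,s=grab("top"); P=cloud("top",d); m=(np.abs(P[...,2]-.11)<.006)&(P[...,0]>.4)&(P[...,0]<.575)&(P[...,1]>.06)&(P[...,1]<.34); q=P[m]; print(len(q),q.mean(0) if len(q) else '',q.min(0) if len(q) else '')
E
```

```text
clock: 12.8
tool_pos: [0.6265, 0.3461, 0.3119]
ee_rot: [0.024, 1.0, -0.0, -0.0]
wrist_force: [-0.6, -0.1, -0.4]
opening: 0.126
gripper_force: 58.6
t 12.8 tcp [0.6265 0.3461 0.3119] f [-0.6 -0.1 -0.4] open 0.126 gf 59
twist [-0.0002 -0.0002  0.0018] shift [-0.0413 -0.5197  0.0019]
342 [0.52647963 0.19561466 0.11014204] [0.5079388  0.06633912 0.10401977]
```

```bash
python3 -m pendant '{"xyz":[[-0.004,-0.052,0],[-0.004,-0.052,0],[-0.004,-0.052,0],[-0.004,-0.052,0],[-0.004,-0.052,0],[-0.004,-0.052,0],[-0.004,-0.052,0],[-0.004,-0.052,0],[-0.004,-0.052,0],[-0.004,-0.052,0]],"twist":[[0,0,0],[0,0,0],[0,0,0],[0,0,0],[0,0,0],[0,0,0],[0,0,0],[0,0,0],[0,0,0],[0,0,0]],"fingers":[0,0,0,0,0,0,0,0,0,0]}' >/dev/null
python3 -m pendant '{"xyz":[[0,0,0],[0,0,0.035],[0,0,0.035],[0,0,0],[0,0,0]],"twist":[[0,0,0],[0,0,0],[0,0,0],[0,0,0],[0,0,0]],"fingers":[0,0,0,0,0]}' >/dev/null; python3 go.py 0.6420 -0.175 0.148
python3 - <<'E'
from h import *
im,d,s=grab("wrist"); i2,d2,_=grab("scene")
P=cloud("wrist",d,s); m=(np.abs(P[...,2]-.055)<.006)&(np.linalg.norm(P[...,:2]-[.6415,-.175],axis=2)<.05); q=P[m]; print(len(q),cv2.minAreaRect(q[:,:2].astype(np.float32).copy()))
p,Rw,t=cam("wrist",s); K=np.array([[p['fx'],0,p['cx']],[0,p['fy'],p['cy']],[0,0,1.]])
def pr(X): return cv2.projectPoints(np.array([X]),cv2.Rodrigues(Rw.T)[0],-Rw.T@t,K,np.array([p['k1'],0,0,0.]))[0].ravel()
for X in([.6415,-.175,.055],s['tool_pos']-[0,0,.14]): print(pr(X))
o=np.zeros((500,800,3),np.uint8); o[:,:400]=cv2.resize(im[140:240,280:360],(400,500),interpolation=cv2.INTER_CUBIC); o[:400,400:]=cv2.resize(i2[240:300,305:365],(400,400),interpolation=cv2.INTER_CUBIC);cv2.imwrite("pics/m4.png",o)
E
```

```text
t 14.7 tcp [ 0.6413 -0.1746  0.2434] f [-0.3  0.3  0.3] open 0.124 gf 59
twist [0.0001 0.0007 0.0025] shift [-0.0008 -0.0003  0.0954]
2328 ((0.6431164145469666, -0.17299865186214447), (0.060476288199424744, 0.060164403170347214), 11.187262535095215)
[320.16648487 175.02165402]
[320.50827482 187.69354273]
```

View pics/m4.png

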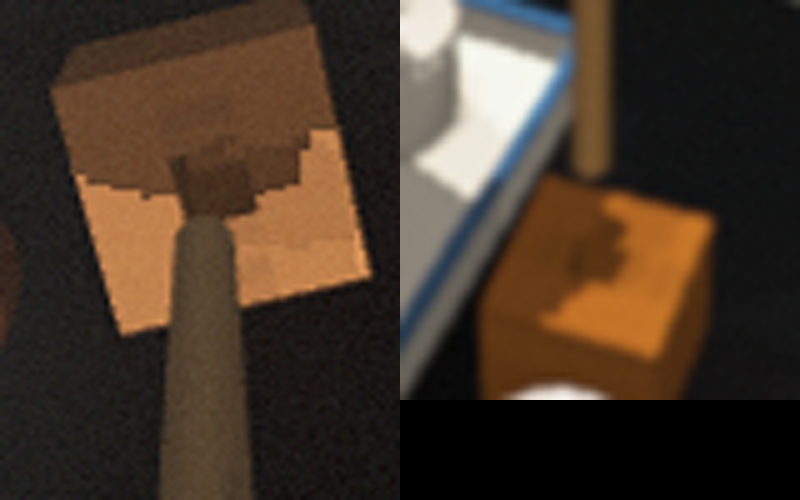

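In the crop the stand's top centre is at (214,181) and the dowel axis at x≈206, which means about 1.5 mm more in +y. I'll correct that and insert in stages.

```bash
python3 -m pendant '{"xyz":[[-0.0007,0.0014,0],[0,0,0.02],[0,0,0.02],[0,0,0.01],[0,0,0.01],[0,0,0]],"twist":[[0,0,0],[0,0,0],[0,0,0],[0,0,0],[0,0,0],[0,0,0]],"fingers":[0,0,0,0,0,0]}';
```

```text
clock: 15.58
tool_pos: [0.6417, -0.1738, 0.1822]
ee_rot: [0.024, 1.0, 0.0, -0.0]
wrist_force: [-0.2, 0.7, -0.1]
opening: 0.123
gripper_force: 58.7
```

```bash
python3 -m pendant '{"xyz":[[0,0,0.015],[0,0,0.012],[0,0,0.006],[0,0,0.002],[0,0,0],[0,0,0]],"twist":[[0,0,0],[0,0,0],[0,0,0],[0,0,0],[0,0,0],[0,0,0]],"fingers":[0,0,0,0,0,0]}';
```

```text
clock: 16.32
tool_pos: [0.6421, -0.1739, 0.1479]
ee_rot: [0.024, 1.0, -0.0, 0.0]
wrist_force: [0.1, 0.3, -0.9]
opening: 0.12
gripper_force: 58.7
```

Next I'll release, rise, and head for the drawer fin.

```bash
python3 -m pendant '{"xyz":[[0,0,0.001],[0,0,0],[0,0,0],[0,0,0],[0,0,-0.02],[0,0,-0.04],[0,0,-0.04],[0,0,-0.02],[0,0,0]],"twist":[[0,0,0],[0,0,0],[0,0,0],[0,0,0],[0,0,0],[0,0,0],[0,0,0],[0,0,0],[0,0,0]],"fingers":[0,0.5,0.6,0.6,0.6,0.6,0.6,0.6,0.6]}'
python3 - <<'E'
from h import *
for n in("top","scene"):
    im,d,s=grab(n); P=cloud(n,d)
    if n=="top":
        m=(np.abs(P[...,2]-.1)<.0045)&(P[...,0]<.53)&(P[...,0]>.40)&(P[...,1]>.15)&(P[...,1]<.24); q=P[m]; r=cv2.minAreaRect(q[:,:2].astype(np.float32).copy()); print('fin',len(q),r,q.mean(0)); v,u=np.nonzero(m);print(u.min(),u.max(),v.min(),v.max())
        m=(np.abs(P[...,2]-.11)<.006)&(P[...,0]>.4)&(P[...,0]<.57)&(P[...,1]>.06)&(P[...,1]<.34); print('panel',cv2.minAreaRect(P[m][:,:2].astype(np.float32).copy()))
    m=(P[...,2]>.16)&(np.linalg.norm(P[...,:2]-[.642,-.174],axis=2)<.03)&(P[...,2]<.2); print(n,'dowel',m.sum(),P[m].mean(0),P[m][:,2].max() if m.any() else '')
    if n=="top": np.savez("t5.npz",im=im,d=d)
E
python3 go.py 0.48 0.198 0.25
```

```text
clock: 17.45
tool_pos: [0.6426, -0.174, 0.2681]
ee_rot: [0.024, 1.0, -0.0, 0.002]
wrist_force: [0.2, 0.0, -0.9]
opening: 0.603
gripper_force: 0.0
fin 75 ((0.502632200717926, 0.18478640913963318), (0.04459390416741371, 0.03514391928911209), 89.3602523803711) [0.50265198 0.19630165 0.09998476]
251 266 189 201
panel ((0.5182092785835266, 0.19833442568778992), (0.263492614030838, 0.02590887062251568), 87.37619018554688)
top dowel 0 [nan nan nan] 
scene dowel 74 [ 0.64278362 -0.17776497  0.17646634] 0.18857732143821399
t 17.6 tcp [ 0.6417 -0.1738  0.2656] f [-0.2 -0.2 -0.4] open 0.603 gf 0
twist [ 0.0003 -0.0005  0.0019] shift [0.1803 0.3631 0.0156]<stdin>:7: RuntimeWarning: Mean of empty slice.
  ret = um.true_divide(
```

```bash
python3 -m pendant '{"xyz":[[0.021,0.046,0],[0.021,0.046,0],[0.021,0.046,0],[0.021,0.046,0],[0.021,0.046,0],[0.021,0.046,0],[0.021,0.046,0.01],[0.021,0.046,0.01],[0,0,0],[0,0,0]],"twist":[[0,0,0],[0,0,0],[0,0,0],[0,0,0],[0,0,0],[0,0,0],[0,0,0],[0,0,0],[0,0,0],[0,0,0]],"fingers":[0.6,0.6,0.6,0.6,0.6,0.6,0.6,0.6,0.6,0.6]}'>/dev/null
python3 go.py 0.493 0.2 0.085
python3 - <<'E'
from h import *
im,d,s=grab("wrist"); P=cloud("wrist",d,s)
m=(np.abs(P[...,2]-.1)<.006)&(np.linalg.norm(P[...,:2]-[.493,.2],axis=2)<.05); q=P[m]
Q=(q[:,:2]-[.493,.2])@np.array([[np.cos(-.0506),-np.sin(-.0506)],[np.sin(-.0506),np.cos(-.0506)]]); print(len(q),np.percentile(Q,[1,50,99],axis=0).round(4))
cv2.imwrite("pics/w6.png",im[60:340,160:560])
E
```

```text
t 18.8 tcp [0.4916 0.2018 0.2456] f [-0.3 -0.4  0.2] open 0.601 gf 0
twist [-0.0008 -0.0011  0.0027] shift [-0.0015 -0.0017  0.1606]
876 [[-0.0065 -0.0382]
 [ 0.0205  0.0021]
 [ 0.0302  0.0383]]
```

View pics/w6.png

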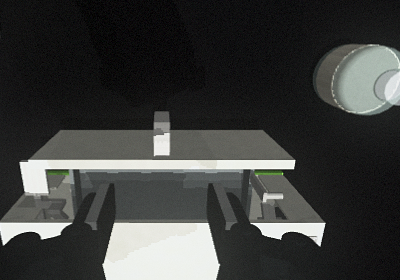

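The fin's top face is at crop (153..170, 128..157), i.e. pixels (313..330, 188..217). The drawer front is out and the fin lies between the open fingers.

```bash
python3 - <<'E'
from h import *
s=manip.state(); print(at_z("wrist",[(313,188),(330,188),(330,216),(313,216)],.1,s).round(4))
E
```

```text
[[0.4936 0.1936 0.1   ]
 [0.4944 0.2105 0.1   ]
 [0.5247 0.2094 0.1   ]
 [0.5238 0.1919 0.1   ]]
```

```bash
python3 go.py 0.498 0.2015 0.085; python3 -m pendant '{"xyz":[[-0.006,0,0.04],[0,0,0.04],[0,0,0.04],[0,0,0.03],[0,0,0.01],[0,0,0],[0,0,0],[0,0,0],[0,0,0],[0,0,0]],"twist":[[0,0,0],[0,0,0],[0,0,0],[0,0,0],[0,0,0],[0,0,0],[0,0,0],[0,0,0],[0,0,0],[0,0,0]],"fingers":[0.6,0.6,0.6,0.6,0.6,0.6,0,0,0,0]}'
```

```text
t 18.9 tcp [0.492  0.2013 0.2459] f [-0.4  0.2 -0. ] open 0.600 gf 0
twist [-0.0006 -0.0005  0.0015] shift [-0.006   0.0005  0.1609]
clock: 20.1
tool_pos: [0.4988, 0.2019, 0.0878]
ee_rot: [0.024, 1.0, 0.0, 0.001]
wrist_force: [-0.7, -1.0, 6.7]
opening: 0.177
gripper_force: 59.4
```

```bash
python3 -m pendant '{"xyz":[[0.008,0,0],[0.012,0,0],[0.015,0,0],[0.015,0,0],[0.015,0,0],[0.01,0,0],[0.005,0,0],[0,0,0]],"twist":[[0,0,0],[0,0,0],[0,0,0],[0,0,0],[0,0,0],[0,0,0],[0,0,0],[0,0,0]],"fingers":[0,0,0,0,0,0,0,0]}'
```

```text
clock: 21.1
tool_pos: [0.42, 0.2057, 0.0878]
ee_rot: [0.024, 1.0, 0.0, 0.003]
wrist_force: [5.6, -3.5, 3.7]
opening: 0.175
gripper_force: 59.6
```

```bash
python3 -m pendant '{"xyz":[[0.004,0,0],[0.003,0,0],[0.003,0,0],[0,0,0]],"twist":[[0,0,0],[0,0,0],[0,0,0],[0,0,0]],"fingers":[0,0,0,0]}'
```

```text
clock: 21.6
tool_pos: [0.4103, 0.2062, 0.0878]
ee_rot: [0.025, 1.0, 0.0, 0.003]
wrist_force: [6.4, -3.8, 3.3]
opening: 0.174
gripper_force: 59.7
```

```bash
python3 -m pendant '{"xyz":[[0.003,0,0],[0.001,0,0],[0,0,0]],"twist":[[0,0,0],[0,0,0],[0,0,0]],"fingers":[0,0,0]}'
```

```text
clock: 21.98
tool_pos: [0.4062, 0.2063, 0.0878]
ee_rot: [0.025, 1.0, 0.0, 0.003]
wrist_force: [5.3, -4.2, 4.3]
opening: 0.172
gripper_force: 59.7
```

```bash
python3 -m pendant '{"xyz":[[0.003,0,0],[0.001,0,0],[0,0,0]],"twist":[[0,0,0],[0,0,0],[0,0,0]],"fingers":[0,0,0]}'
```

```text
clock: 22.35
tool_pos: [0.4018, 0.2066, 0.0878]
ee_rot: [0.025, 1.0, 0.0, 0.002]
wrist_force: [4.3, -3.3, 6.1]
opening: 0.176
gripper_force: 59.9
```

```bash
python3 -m pendant '{"xyz":[[0.003,0,0],[0.001,0,0],[0,0,0]],"twist":[[0,0,0],[0,0,0],[0,0,0]],"fingers":[0,0,0]}'
```

```text
clock: 22.72
tool_pos: [0.4005, 0.2066, 0.0878]
ee_rot: [0.025, 1.0, -0.0, 0.005]
wrist_force: [17.8, -8.0, -4.7]
opening: 0.176
gripper_force: 59.1
```

At the stop (17.8 N, no further travel). I'll back off slightly and test whether the lock holds.

```bash
python3 -m pendant '{"xyz":[[-0.003,0,0],[-0.003,0,0],[-0.002,0,0],[0,0,0]],"twist":[[0,0,0],[0,0,0],[0,0,0],[0,0,0]],"fingers":[0,0,0,0]}'
```

```text
clock: 23.22
tool_pos: [0.403, 0.2064, 0.0877]
ee_rot: [0.024, 1.0, 0.001, -0.0]
wrist_force: [-9.1, 0.3, 17.1]
opening: 0.18
gripper_force: 62.5
```

The drawer held against a 9 N push, so it's locked. I'll release and retreat, then measure the drawer.

```bash
python3 -m pendant '{"xyz":[[0.004,0,0],[0,0,0],[0,0,0],[0,0,0],[0,0,-0.03],[0,0,-0.05],[0,0,-0.05],[0,0,-0.05],[0,0,0]],"twist":[[0,0,0],[0,0,0],[0,0,0],[0,0,0],[0,0,0],[0,0,0],[0,0,0],[0,0,0],[0,0,0]],"fingers":[0,0.6,0.6,0.6,0.6,0.6,1,1,1]}'
python3 go.py 0.48 -0.15 0.27
python3 -m pendant '{"xyz":[[-0.004,-0.05,0],[-0.004,-0.05,0],[-0.004,-0.05,0],[-0.004,-0.05,0],[0,0,0],[0,0,0]],"twist":[[0,0,0],[0,0,0],[0,0,0],[0,0,0],[0,0,0],[0,0,0]],"fingers":[1,1,1,1,1,1]}'
python3 - <<'E'
from h import *
c,s_=np.cos(-.0506),np.sin(-.0506); Rc=np.array([[c,-s_],[s_,c]])
im,d,s=grab("top"); P=cloud("top",d); np.savez("t7.npz",im=im,d=d); cv2.imwrite("pics/t7.png",cv2.resize(im[80:260,190:440],(800,576),interpolation=cv2.INTER_CUBIC))
m=(np.abs(P[...,2]-.024)<.006)&(P[...,0]>.4)&(P[...,0]<.62)&(P[...,1]>.05)&(P[...,1]<.35); n,L,st,ce=cv2.connectedComponentsWithStats(m.astype(np.uint8)); i=1+st[1:,4].argmax(); q=P[L==i][:,:2]@Rc; print('floor cab',np.percentile(q,[1,99],axis=0).round(4), np.median(P[L==i],0).round(4))
for z in(.11,.1):
    m=(np.abs(P[...,2]-z)<.005)&(P[...,0]>.35)&(P[...,0]<.5)&(P[...,1]>.05)&(P[...,1]<.35); q=P[m][:,:2]@Rc; print(z,len(q),np.percentile(q,[2,50,98],axis=0).round(4).tolist())
E
```

```text
clock: 24.35
tool_pos: [0.4016, 0.2072, 0.2699]
ee_rot: [0.024, 1.0, 0.002, 0.003]
wrist_force: [0.3, 0.7, -0.8]
opening: 1.001
gripper_force: 0.0
t 24.4 tcp [0.4016 0.2072 0.2699] f [ 0.3  0.7 -0.8] open 1.001 gf 0
twist [0.0033 0.0056 0.0019] shift [-9.640e-02 -3.528e-01 -1.000e-04]
clock: 25.1
tool_pos: [0.4061, 0.0059, 0.2659]
ee_rot: [0.025, 1.0, 0.0, -0.0]
wrist_force: [1.0, 0.9, 1.3]
opening: 0.998
gripper_force: 0.0
floor cab [[0.4271 0.1204]
 [0.5784 0.3334]] [0.5238 0.215  0.0245]
0.11 233 [[0.4141, 0.1692], [0.4188, 0.2606], [0.4238, 0.353]]
0.1 89 [[0.3797, 0.2154], [0.3998, 0.2245], [0.4678, 0.3513]]
```

View pics/t7.png

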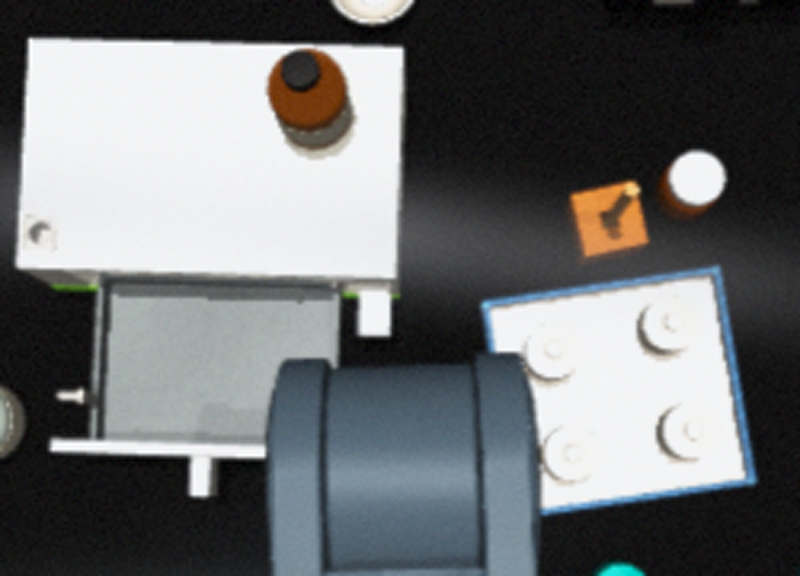

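The top view shows the drawer fully out, the floor clear, the dowel standing, and the crucibles unmoved. Next I'll hover over the tray and measure the crucibles with the wrist camera.

```bash
cat > look.py <<'E'
from h import *
def cr(name,zl=.054,box=(.36,.63,-.32,-.04)):
    im,d,s=grab(name); P=cloud(name,d,s); x,y,z=np.moveaxis(P,2,0)
    m=(z>zl)&(z<zl+.02)&(x>box[0])&(x<box[1])&(y>box[2])&(y<box[3])
    n,L,st,ce=cv2.connectedComponentsWithStats(m.astype(np.uint8))
    for i in range(1,n):
        q=P[L==i]
        if st[i,4]>60:
            c,r=cv2.minEnclosingCircle(q[:,:2].astype(np.float32).copy()); print(name,st[i,4],ce[i].round(0),'centre',np.round(c,4),'r %.4f'%r,'ztop %.4f knob %.4f'%(np.median(q[:,2]),q[:,2].max()))
    return im
if __name__=='__main__':
    import sys
    for n in sys.argv[1:]: cv2.imwrite(f"pics/l_{n}.png",cr(n))
E
python3 -m pendant '{"xyz":[[-0.013,-0.046,-0.01],[-0.013,-0.046,-0.01],[-0.013,-0.046,-0.01],[-0.013,-0.046,0],[0,0,0],[0,0,0]],"twist":[[0,0,0],[0,0,0],[0,0,0],[0,0,0],[0,0,0],[0,0,0]],"fingers":[1,1,1,1,1,1]}'
python3 look.py wrist scene
```

```text
clock: 25.9
tool_pos: [0.4495, -0.1792, 0.296]
ee_rot: [0.024, 1.0, 0.0, -0.0]
wrist_force: [-0.1, -0.2, -0.6]
opening: 1.0
gripper_force: 0.0
wrist 1312 [357. 143.] centre [ 0.4241 -0.1317] r 0.0261 ztop 0.0611 knob 0.0739
wrist 1234 [271. 162.] centre [ 0.4428 -0.2421] r 0.0259 ztop 0.0610 knob 0.0738
wrist 1051 [368. 213.] centre [ 0.5196 -0.1164] r 0.0259 ztop 0.0611 knob 0.0736
wrist 973 [290. 232.] centre [ 0.543  -0.2267] r 0.0261 ztop 0.0611 knob 0.0737
wrist 395 [329. 276.] centre [ 0.6238 -0.1769] r 0.0311 ztop 0.0557 knob 0.0579
scene 251 [268. 232.] centre [ 0.4219 -0.1349] r 0.0279 ztop 0.0619 knob 0.0738
scene 266 [302. 242.] centre [ 0.5193 -0.118 ] r 0.0264 ztop 0.0618 knob 0.0738
scene 318 [244. 263.] centre [ 0.4423 -0.2433] r 0.0263 ztop 0.0620 knob 0.0739
scene 352 [283. 276.] centre [ 0.5424 -0.228 ] r 0.0267 ztop 0.0620 knob 0.0740
scene 149 [324. 276.] centre [ 0.6188 -0.1796] r 0.0301 ztop 0.0565 knob 0.0592
```

```bash
python3 go.py 0.5196 -0.1167 0.052
```

```text
t 26.0 tcp [ 0.4493 -0.1789  0.2964] f [0.1 0.1 0.8] open 0.997 gf 0
twist [ 0.0005 -0.0001  0.0039] shift [-0.067   0.0657  0.2444]
```

```bash
python3 -m pendant '{"xyz":[[-0.034,0.033,0],[-0.033,0.033,0],[0,0,0.05],[0,0,0.05],[0,0,0.05],[0,0,0.05],[0,0,0.035],[0,0,0.01],[0,0,0]],"twist":[[0,0,0.003],[0,0,0],[0,0,0],[0,0,0],[0,0,0],[0,0,0],[0,0,0],[0,0,0],[0,0,0]],"fingers":[1,1,1,1,1,1,1,1,1]}'
python3 -m pendant '{"xyz":[[0,0,0],[0,0,0],[0,0,0],[0,0,0],[0,0,0]],"twist":[[0,0,0],[0,0,0],[0,0,0],[0,0,0],[0,0,0]],"fingers":[0.4,0.4,0.4,0.4,0.4]}'
```

```text
clock: 27.12
tool_pos: [0.5197, -0.1172, 0.0519]
ee_rot: [0.025, 1.0, 0.0, 0.0]
wrist_force: [-0.3, -0.7, -0.1]
opening: 1.0
gripper_force: 0.0
clock: 27.75
tool_pos: [0.5205, -0.118, 0.0532]
ee_rot: [0.026, 1.0, 0.0, 0.002]
wrist_force: [-1.3, 1.2, 9.1]
opening: 0.589
gripper_force: 61.0
```

```bash
python3 -m pendant '{"xyz":[[0,0,-0.02],[0,0,-0.04],[0,0,-0.05],[0,0,-0.04],[0,0.04,0],[0,0.05,0],[0,0.05,0],[0,0.05,0],[0,0.05,0],[0,0,0]],"twist":[[0,0,0],[0,0,0],[0,0,0],[0,0,0],[0,0,0],[0,0,0],[0,0,0],[0,0,0],[0,0,0],[0,0,0]],"fingers":[0.4,0.4,0.4,0.4,0.4,0.4,0.4,0.4,0.4,0.4]}'
python3 go.py 0.5352 0.1491 0.072
```

```text
clock: 29.0
tool_pos: [0.532, 0.1248, 0.202]
ee_rot: [0.024, 1.0, 0.0, 0.001]
wrist_force: [0.3, -0.4, -2.8]
opening: 0.579
gripper_force: 62.8
t 29.0 tcp [0.532  0.1248 0.202 ] f [ 0.3 -0.4 -2.8] open 0.579 gf 63
twist [0.001  0.0012 0.0028] shift [-0.0019  0.0245  0.13  ]
```

```bash
python3 -m pendant '{"xyz":[[-0.002,0.0245,0],[0,0,0.04],[0,0,0.04],[0,0,0.03],[0,0,0.012],[0,0,0.004],[0,0,0.003],[0,0,0]],"twist":[[0,0,0],[0,0,0],[0,0,0],[0,0,0],[0,0,0],[0,0,0],[0,0,0],[0,0,0]],"fingers":[0.4,0.4,0.4,0.4,0.4,0.4,0.4,0.4]}'
```

```text
clock: 30.0
tool_pos: [0.5358, 0.1462, 0.0733]
ee_rot: [0.026, 1.0, 0.0, 0.001]
wrist_force: [-0.3, 0.4, -0.7]
opening: 0.586
gripper_force: 62.9
```

```bash
python3 -m pendant '{"xyz":[[0,0,0.001],[0,0,0],[0,0,0],[0,0,0],[0,0,-0.03],[0,0,-0.05],[0,0,-0.05],[0,-0.045,-0.02],[0,-0.055,0],[0,-0.055,0]],"twist":[[0,0,0],[0,0,0],[0,0,0],[0,0,0],[0,0,0],[0,0,0],[0,0,0],[0,0,0],[0,0,0],[0,0,0]],"fingers":[0.4,0.85,0.85,0.85,0.85,0.85,0.9,1,1,1]}'
python3 -m pendant '{"xyz":[[0.01,-0.055,0],[0.01,-0.055,0],[0.01,-0.04,-0.03],[0,0,0]],"twist":[[0,0,0],[0,0,0],[0,0,0],[0,0,0]],"fingers":[1,1,1,1]}'
python3 look.py wrist;python3 -c "
from look import *
cr('top',.075,(.4,.6,.08,.33))"
```

```text
clock: 31.25
tool_pos: [0.5272, -0.0099, 0.222]
ee_rot: [0.025, 1.0, 0.0, 0.001]
wrist_force: [0.4, 0.5, -0.3]
opening: 0.998
gripper_force: 0.0
clock: 31.75
tool_pos: [0.4896, -0.1595, 0.2534]
ee_rot: [0.028, 1.0, -0.001, 0.002]
wrist_force: [0.3, -0.4, -1.0]
opening: 0.997
gripper_force: 0.0
wrist 1859 [343. 112.] centre [ 0.4239 -0.1314] r 0.0259 ztop 0.0610 knob 0.0738
wrist 1733 [244. 135.] centre [ 0.443  -0.2422] r 0.0262 ztop 0.0609 knob 0.0737
wrist 1315 [268. 218.] centre [ 0.5431 -0.2271] r 0.0262 ztop 0.0610 knob 0.0733
wrist 523 [316. 270.] centre [ 0.6245 -0.1765] r 0.0313 ztop 0.0556 knob 0.0577
top 236 [274. 185.] centre [0.5327 0.1427] r 0.0259 ztop 0.0799 knob 0.0935
```

Crucible 1 stands at top height 0.080, which is correct. Next is the one at (0.424, −0.132).

```bash
python3 go.py 0.4239 -0.1318 0.052
```

```text
t 31.9 tcp [ 0.4895 -0.1571  0.2515] f [-0.4  1.2 -0.8] open 1.002 gf 0
twist [ 0.0003  0.0008 -0.0024] shift [0.0668 0.022  0.1995]
```

```bash
python3 -m pendant '{"xyz":[[0.034,0.011,0],[0.033,0.011,0],[0,0,0],[0,0,0.05],[0,0,0.05],[0,0,0.05],[0,0,0.035],[0,0,0.014],[0,0,0]],"twist":[[0,0,0],[0,0,0],[0,0,0],[0,0,0],[0,0,0],[0,0,0],[0,0,0],[0,0,0],[0,0,0]],"fingers":[1,1,1,1,1,1,1,1,1]}'
python3 -m pendant '{"xyz":[[0,0,0],[0,0,0],[0,0,0],[0,0,0],[0,0,0]],"twist":[[0,0,0],[0,0,0],[0,0,0],[0,0,0],[0,0,0]],"fingers":[0.4,0.4,0.4,0.4,0.4]}'
```

```text
clock: 32.98
tool_pos: [0.4236, -0.1307, 0.0511]
ee_rot: [0.025, 1.0, 0.0, -0.001]
wrist_force: [-0.2, 0.6, -0.1]
opening: 1.0
gripper_force: 0.0
clock: 33.6
tool_pos: [0.4246, -0.1315, 0.0536]
ee_rot: [0.026, 1.0, -0.0, 0.001]
wrist_force: [-1.5, 0.7, 4.7]
opening: 0.59
gripper_force: 61.3
```

```bash
python3 -m pendant '{"xyz":[[0,0,-0.02],[0,0,-0.04],[0,0,-0.05],[-0.01,0.01,-0.04],[-0.015,0.05,0],[-0.015,0.05,0],[-0.015,0.05,0],[-0.015,0.05,0],[-0.015,0.05,0],[-0.013,0.05,0]],"twist":[[0,0,0],[0,0,0],[0,0,0],[0,0,0],[0,0,0],[0,0,0],[0,0,0],[0,0,0],[0,0,0],[0,0,0]],"fingers":[0.4,0.4,0.4,0.4,0.4,0.4,0.4,0.4,0.4,0.4]}'
python3 -m pendant '{"xyz":[[0,0.035,0],[0,0,0]],"twist":[[0,0,0],[0,0,0]],"fingers":[0.4,0.4]}'
python3 go.py 0.5403 0.2489 0.072
```

```text
clock: 34.85
tool_pos: [0.5381, 0.1748, 0.2031]
ee_rot: [0.026, 1.0, 0.0, 0.001]
wrist_force: [1.1, -0.9, -1.6]
opening: 0.585
gripper_force: 62.9
clock: 35.1
tool_pos: [0.5394, 0.2103, 0.2025]
ee_rot: [0.024, 1.0, 0.0, 0.0]
wrist_force: [0.1, -0.2, -1.0]
opening: 0.584
gripper_force: 63.0
t 35.1 tcp [0.5394 0.2103 0.2025] f [ 0.1 -0.2 -1. ] open 0.584 gf 63
twist [0.0006 0.0005 0.0019] shift [0.0011 0.0386 0.1305]
```

```bash
python3 -m pendant '{"xyz":[[0.001,0.039,0],[0,0,0],[0,0,0.04],[0,0,0.04],[0,0,0.03],[0,0,0.012],[0,0,0.004],[0,0,0.003],[0,0,0.001],[0,0,0]],"twist":[[0,0,0],[0,0,0],[0,0,0],[0,0,0],[0,0,0],[0,0,0],[0,0,0],[0,0,0],[0,0,0],[0,0,0]],"fingers":[0.4,0.4,0.4,0.4,0.4,0.4,0.4,0.4,0.4,0.4]}'
```

```text
clock: 36.35
tool_pos: [0.5408, 0.2472, 0.0731]
ee_rot: [0.026, 1.0, 0.0, 0.001]
wrist_force: [0.6, 0.3, -1.9]
opening: 0.589
gripper_force: 63.2
```

```bash
python3 -m pendant '{"xyz":[[0,0,0.001],[0,0,0],[0,0,0],[0,0,0],[0,0,-0.03],[0,0,-0.05],[0,0,-0.05],[0,-0.045,-0.02],[0,-0.055,0],[0,-0.055,0]],"twist":[[0,0,0],[0,0,0],[0,0,0],[0,0,0],[0,0,0],[0,0,0],[0,0,0],[0,0,0],[0,0,0],[0,0,0]],"fingers":[0.4,0.85,0.85,0.85,0.85,0.85,0.9,1,1,1]}'
python3 -m pendant '{"xyz":[[0,-0.055,0],[0,-0.055,0],[0.01,-0.055,0],[0.01,-0.05,0],[0.01,-0.04,-0.03],[0,0,0]],"twist":[[0,0,0],[0,0,0],[0,0,0],[0,0,0],[0,0,0],[0,0,0]],"fingers":[1,1,1,1,1,1]}'
python3 look.py wrist;python3 -c "
from look import *
cr('top',.075,(.4,.6,.08,.33))"; python3 go.py 0.5431 -0.2273 0.052
```

```text
clock: 37.6
tool_pos: [0.5324, 0.091, 0.2219]
ee_rot: [0.025, 1.0, 0.0, 0.001]
wrist_force: [0.5, 0.0, 0.3]
opening: 1.001
gripper_force: 0.0
clock: 38.35
tool_pos: [0.4894, -0.1635, 0.2533]
ee_rot: [0.028, 1.0, -0.001, 0.002]
wrist_force: [0.4, -0.1, -0.8]
opening: 0.999
gripper_force: 0.0
wrist 1735 [247. 135.] centre [ 0.4429 -0.2422] r 0.0261 ztop 0.0610 knob 0.0739
wrist 1311 [271. 218.] centre [ 0.5432 -0.2272] r 0.0261 ztop 0.0610 knob 0.0734
wrist 521 [319. 270.] centre [ 0.6238 -0.1765] r 0.0312 ztop 0.0557 knob 0.0575
top 234 [240. 184.] centre [0.5381 0.244 ] r 0.0259 ztop 0.0801 knob 0.0947
top 233 [274. 185.] centre [0.5328 0.1431] r 0.0259 ztop 0.0801 knob 0.0936
t 38.5 tcp [ 0.4892 -0.1611  0.2514] f [-0.5  0.4 -0.7] open 0.999 gf 0
twist [ 0.0003  0.0007 -0.0023] shift [-0.0571 -0.0634  0.1994]
```

```bash
python3 -m pendant '{"xyz":[[-0.029,-0.032,0],[-0.028,-0.032,0],[0,0,0],[0,0,0.05],[0,0,0.05],[0,0,0.05],[0,0,0.035],[0,0,0.014],[0,0,0]],"twist":[[0,0,0],[0,0,0],[0,0,0],[0,0,0],[0,0,0],[0,0,0],[0,0,0],[0,0,0],[0,0,0]],"fingers":[1,1,1,1,1,1,1,1,1]}'
python3 -m pendant '{"xyz":[[0,0,0],[0,0,0],[0,0,0],[0,0,0],[0,0,0]],"twist":[[0,0,0],[0,0,0],[0,0,0],[0,0,0],[0,0,0]],"fingers":[0.4,0.4,0.4,0.4,0.4]}'
```

```text
clock: 39.58
tool_pos: [0.5426, -0.2267, 0.0521]
ee_rot: [0.025, 1.0, 0.0, -0.001]
wrist_force: [-0.1, 0.8, 0.3]
opening: 0.998
gripper_force: 0.0
clock: 40.2
tool_pos: [0.5439, -0.2281, 0.0543]
ee_rot: [0.026, 1.0, -0.0, 0.002]
wrist_force: [-1.4, 1.1, 7.0]
opening: 0.586
gripper_force: 61.7
```

```bash
python3 -m pendant '{"xyz":[[0,0,-0.02],[0,0,-0.04],[0,0,-0.05],[0.01,0.02,-0.05],[0.012,0.05,0],[0.012,0.05,0],[0.012,0.05,0],[0.012,0.05,0],[0.012,0.05,0],[0.012,0.05,0]],"twist":[[0,0,0],[0,0,0],[0,0,0],[0,0,0],[0,0,0],[0,0,0],[0,0,0],[0,0,0],[0,0,0],[0,0,0]],"fingers":[0.4,0.4,0.4,0.4,0.4,0.4,0.4,0.4,0.4,0.4]}'
python3 -m pendant '{"xyz":[[0,0.035,0],[0,0,0]],"twist":[[0,0,0],[0,0,0]],"fingers":[0.4,0.4]}'
python3 go.py 0.4763 0.1521 0.072
```

```text
clock: 41.45
tool_pos: [0.4772, 0.0976, 0.2134]
ee_rot: [0.026, 1.0, 0.0, 0.001]
wrist_force: [1.1, -0.5, -1.4]
opening: 0.586
gripper_force: 62.7
clock: 41.7
tool_pos: [0.4794, 0.1331, 0.2132]
ee_rot: [0.024, 1.0, 0.0, 0.001]
wrist_force: [-0.5, 0.4, -2.1]
opening: 0.588
gripper_force: 62.9
t 41.7 tcp [0.4794 0.1331 0.2132] f [-0.5  0.4 -2.1] open 0.588 gf 63
twist [0.0008 0.0015 0.002 ] shift [0.004  0.0189 0.1412]
```

```bash
python3 -m pendant '{"xyz":[[0.006,0.019,0],[0,0,0],[0,0,0.04],[0,0,0.04],[0,0,0.04],[0,0,0.012],[0,0,0.004],[0,0,0.004],[0,0,0.001],[0,0,0]],"twist":[[0,0,0],[0,0,0],[0,0,0],[0,0,0],[0,0,0],[0,0,0],[0,0,0],[0,0,0],[0,0,0],[0,0,0]],"fingers":[0.4,0.4,0.4,0.4,0.4,0.4,0.4,0.4,0.4,0.4]}'
```

```text
clock: 42.95
tool_pos: [0.4755, 0.1504, 0.0732]
ee_rot: [0.026, 1.0, 0.0, 0.002]
wrist_force: [-1.5, -2.0, 5.2]
opening: 0.585
gripper_force: 63.9
```

Contact is felt, so I'll release and go for the last one.

```bash
python3 -m pendant '{"xyz":[[0,0,0],[0,0,0],[0,0,0],[0,0,0],[0,0,-0.03],[0,0,-0.05],[0,0,-0.05],[0,-0.045,-0.02],[0,-0.055,0],[0,-0.055,0]],"twist":[[0,0,0],[0,0,0],[0,0,0],[0,0,0],[0,0,0],[0,0,0],[0,0,0],[0,0,0],[0,0,0],[0,0,0]],"fingers":[0.4,0.85,0.85,0.85,0.85,0.85,0.9,1,1,1]}'
python3 -m pendant '{"xyz":[[0,-0.055,0],[0,-0.055,0],[0,-0.055,0],[0,-0.05,0],[0,0,0],[0,0,0]],"twist":[[0,0,0],[0,0,0],[0,0,0],[0,0,0],[0,0,0],[0,0,0]],"fingers":[1,1,1,1,1,1]}'
python3 look.py wrist;python3 -c "
from look import *
cr('top',.075,(.4,.6,.08,.33))"; python3 go.py 0.4430 -0.2424 0.052
```

```text
clock: 44.2
tool_pos: [0.4663, -0.0058, 0.2219]
ee_rot: [0.025, 1.0, 0.0, 0.001]
wrist_force: [1.8, -0.6, -0.4]
opening: 1.003
gripper_force: 0.0
clock: 44.95
tool_pos: [0.455, -0.2191, 0.2213]
ee_rot: [0.026, 1.0, 0.0, -0.0]
wrist_force: [-0.6, 0.2, -1.0]
opening: 0.995
gripper_force: 0.0
wrist 1900 [297. 170.] centre [ 0.4427 -0.2424] r 0.0260 ztop 0.0611 knob 0.0737
wrist 565 [364. 306.] centre [ 0.6244 -0.1765] r 0.0312 ztop 0.0558 knob 0.0578
top 225 [240. 184.] centre [0.5377 0.2439] r 0.0261 ztop 0.0806 knob 0.0948
top 234 [274. 185.] centre [0.5328 0.1429] r 0.0260 ztop 0.0802 knob 0.0943
top 237 [273. 205.] centre [0.4731 0.1472] r 0.0259 ztop 0.0803 knob 0.0946
t 45.0 tcp [ 0.4552 -0.2183  0.2214] f [-0.1  0.1  0.2] open 1.001 gf 0
twist [ 0.0004  0.0001 -0.    ] shift [ 0.011  -0.0247  0.1694]
```

```bash
python3 -m pendant '{"xyz":[[0.011,-0.0245,0],[0,0,0],[0,0,0.04],[0,0,0.05],[0,0,0.04],[0,0,0.025],[0,0,0.014],[0,0,0]],"twist":[[0,0,0],[0,0,0],[0,0,0],[0,0,0],[0,0,0],[0,0,0],[0,0,0],[0,0,0]],"fingers":[1,1,1,1,1,1,1,1]}'
python3 -m pendant '{"xyz":[[0,0,0],[0,0,0],[0,0,0],[0,0,0],[0,0,0]],"twist":[[0,0,0],[0,0,0],[0,0,0],[0,0,0],[0,0,0]],"fingers":[0.4,0.4,0.4,0.4,0.4]}'
```

```text
clock: 46.05
tool_pos: [0.443, -0.2423, 0.0521]
ee_rot: [0.025, 1.0, 0.0, -0.0]
wrist_force: [0.6, -0.3, -0.3]
opening: 0.997
gripper_force: 0.0
clock: 46.68
tool_pos: [0.4438, -0.2434, 0.0539]
ee_rot: [0.026, 1.0, -0.0, 0.001]
wrist_force: [-0.7, 0.9, 8.4]
opening: 0.589
gripper_force: 61.1
```

```bash
python3 -m pendant '{"xyz":[[0,0,-0.02],[0,0,-0.04],[0,0,-0.05],[-0.002,0.02,-0.05],[-0.002,0.055,0],[-0.002,0.055,0],[-0.002,0.055,0],[-0.002,0.055,0],[-0.002,0.055,0],[-0.002,0.055,0]],"twist":[[0,0,0],[0,0,0],[0,0,0],[0,0,0],[0,0,0],[0,0,0],[0,0,0],[0,0,0],[0,0,0],[0,0,0]],"fingers":[0.4,0.4,0.4,0.4,0.4,0.4,0.4,0.4,0.4,0.4]}'
python3 -m pendant '{"xyz":[[-0.01,0.05,0],[0,0.05,0],[0,0,0],[0,0,0]],"twist":[[0,0,0],[0,0,0],[0,0,0],[0,0,0]],"fingers":[0.4,0.4,0.4,0.4]}'
python3 go.py 0.4795 0.2519 0.072
```

```text
clock: 47.92
tool_pos: [0.475, 0.1075, 0.2132]
ee_rot: [0.026, 1.0, 0.0, 0.001]
wrist_force: [0.7, 0.1, -1.2]
opening: 0.583
gripper_force: 62.7
clock: 48.42
tool_pos: [0.4899, 0.2049, 0.2127]
ee_rot: [0.026, 1.0, -0.0, 0.0]
wrist_force: [0.7, 1.1, -0.8]
opening: 0.592
gripper_force: 62.9
t 48.4 tcp [0.4899 0.2049 0.2127] f [ 0.7  1.1 -0.8] open 0.592 gf 63
twist [-0.0002  0.0002 -0.0005] shift [0.0128 0.0464 0.1407]
```

```bash
python3 -m pendant '{"xyz":[[0.013,0.046,0],[0,0,0],[0,0,0.04],[0,0,0.04],[0,0,0.04],[0,0,0.012],[0,0,0.004],[0,0,0.003],[0,0,0.001],[0,0,0]],"twist":[[0,0,0],[0,0,0],[0,0,0],[0,0,0],[0,0,0],[0,0,0],[0,0,0],[0,0,0],[0,0,0],[0,0,0]],"fingers":[0.4,0.4,0.4,0.4,0.4,0.4,0.4,0.4,0.4,0.4]}'
```

```text
clock: 49.68
tool_pos: [0.48, 0.2519, 0.0732]
ee_rot: [0.026, 1.0, 0.0, 0.001]
wrist_force: [0.4, -0.1, -0.8]
opening: 0.587
gripper_force: 63.2
```

```bash
python3 -m pendant '{"xyz":[[0,0,0.001],[0,0,0],[0,0,0],[0,0,0],[0,0,-0.03],[0,0,-0.05],[0,0,-0.05],[0,-0.045,0],[0,-0.05,0],[0,0,0]],"twist":[[0,0,0],[0,0,0],[0,0,0],[0,0,0],[0,0,0],[0,0,0],[0,0,0],[0,0,0],[0,0,0],[0,0,0]],"fingers":[0.4,0.85,0.85,0.85,0.85,0.85,0.85,0,0,0]}'
python3 - <<'E'
from look import *
im,d,s=grab("wrist"); cv2.imwrite("pics/w9.png",im); P=cloud("wrist",d,s)
m=(np.abs(P[...,2]-.069)<.006)&(P[...,0]>.5)&(P[...,0]<.6)&(P[...,1]>.01)&(P[...,1]<.08); q=P[m]; print('tab',len(q),q.min(0) if len(q) else 0,q.max(0) if len(q) else 0, np.median(q,0) if len(q) else 0)
cr('wrist',.075,(.4,.6,.08,.33)); cr('scene',.075,(.4,.6,.08,.33))
E
python3 go.py .555 .048 .20
```

```text
clock: 50.92
tool_pos: [0.4743, 0.1543, 0.2017]
ee_rot: [0.027, 1.0, -0.0, 0.0]
wrist_force: [0.0, 0.5, -0.2]
opening: 0.211
gripper_force: 0.0
tab 1108 [0.53497832 0.02713576 0.06306049] [0.58985721 0.07152733 0.07494151] [0.55592191 0.04879195 0.06952205]
wrist 591 [310. 136.] centre [0.4103 0.1396] r 0.0603 ztop 0.0855 knob 0.0950
wrist 440 [456. 138.] centre [0.4299 0.2725] r 0.0573 ztop 0.0856 knob 0.0949
wrist 2383 [425. 191.] centre [0.4791 0.2519] r 0.0261 ztop 0.0801 knob 0.0923
wrist 2332 [315. 193.] centre [0.475  0.1506] r 0.0259 ztop 0.0800 knob 0.0927
wrist 213 [498. 194.] centre [0.4826 0.3159] r 0.0065 ztop 0.0853 knob 0.0950
wrist 1125 [316. 246.] centre [0.5344 0.1461] r 0.0260 ztop 0.0800 knob 0.0922
wrist 1937 [416. 250.] centre [0.5403 0.2468] r 0.0265 ztop 0.0802 knob 0.0930
scene 242 [337. 165.] centre [0.4342 0.2055] r 0.1244 ztop 0.0851 knob 0.0950
scene 130 [358. 163.] centre [0.4777 0.2486] r 0.0261 ztop 0.0808 knob 0.0934
scene 132 [375. 169.] centre [0.5397 0.2435] r 0.0262 ztop 0.0811 knob 0.0944
scene 150 [341. 178.] centre [0.4733 0.148 ] r 0.0280 ztop 0.0807 knob 0.0936
scene 154 [358. 185.] centre [0.5341 0.1438] r 0.0268 ztop 0.0809 knob 0.0926
t 51.1 tcp [0.4749 0.1571 0.2015] f [ 0.2 -0.1  0.7] open 0.001 gf 0
twist [ 0.0005  0.0005 -0.0014] shift [-0.0855 -0.1049  0.0015]
```

View pics/w9.png

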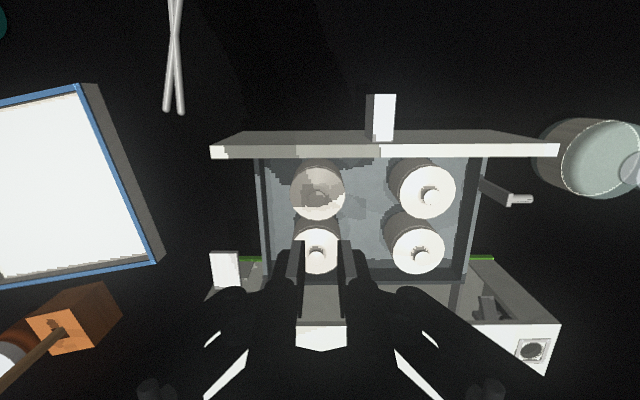

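The picture shows all four crucibles upright in the drawer, with lids at (318,190), (427,190), (317,250) and (416,250). The lever tab at (225,268) measures (0.556, 0.048, 0.0695). I'll go above the tab with closed fingers and tilt slightly away from the cabinet so the body clears its top.

```bash
python3 -m pendant '{"xyz":[[-0.026,-0.0355,0],[-0.026,-0.0355,0],[-0.026,-0.0355,0],[0,0,0],[0,0,0.04],[0,0,0.04],[0,0,0],[0,0,0],[0,0,0]],"twist":[[0,0,0],[0,0,0],[0,0,0],[0,0,0],[0,0,0],[0,0,0],[0,-0.1,0],[0,0,0],[0,0,0]],"fingers":[0,0,0,0,0,0,0,0,0]}'
```

```text
clock: 52.2
tool_pos: [0.5477, 0.0474, 0.1224]
ee_rot: [0.025, 0.998, -0.001, 0.05]
wrist_force: [0.5, 0.6, 0.2]
opening: 0.0
gripper_force: 0.0
```

```bash
python3 -m pendant '{"xyz":[[0.0015,0,0.015],[0.0014,0,0.014],[0.0006,0,0.006],[0.0005,0,0.005],[0,0,0]],"twist":[[0,0,0],[0,0,0],[0,0,0],[0,0,0],[0,0,0]],"fingers":[0,0,0,0,0]}'
```

```text
clock: 52.82
tool_pos: [0.547, 0.0463, 0.0809]
ee_rot: [0.026, 0.998, -0.001, 0.05]
wrist_force: [-1.1, 0.5, 1.2]
opening: 0.002
gripper_force: 0.6
```

```bash
python3 -m pendant '{"xyz":[[0.0005,0,0.005],[0.0004,0,0.004],[0.0003,0,0.003],[0,0,0]],"twist":[[0,0,0],[0,0,0],[0,0,0],[0,0,0]],"fingers":[0,0,0,0]}'
```

```text
clock: 53.32
tool_pos: [0.5479, 0.0464, 0.0695]
ee_rot: [0.026, 0.998, -0.001, 0.051]
wrist_force: [2.0, -0.7, 5.1]
opening: -0.0
gripper_force: 2.2
```

```bash
python3 -m pendant '{"xyz":[[0.0002,0,0.002],[0.0001,0,0.001],[0,0,0],[0,0,0],[0,0,0]],"twist":[[0,0,0],[0,0,0],[0,0,0],[0,0,0],[0,0,0]],"fingers":[0,0,0,0,0]}'; python3 - <<'E'
from look import *
cr('top',.075,(.4,.6,.08,.33)); cr('scene',.075,(.4,.6,.08,.33))
E
```

```text
clock: 53.95
tool_pos: [0.5481, 0.0464, 0.0672]
ee_rot: [0.026, 0.998, -0.001, 0.051]
wrist_force: [-0.3, -1.3, 11.4]
opening: 0.001
gripper_force: 5.3
top 229 [239. 180.] centre [0.5513 0.2444] r 0.0264 ztop 0.0801 knob 0.0945
scene 106 [368. 163.] centre [0.5114 0.2545] r 0.0713 ztop 0.0856 knob 0.0949
scene 96 [377. 169.] centre [0.5528 0.2483] r 0.0275 ztop 0.0814 knob 0.0933
scene 96 [362. 185.] centre [0.5461 0.1448] r 0.0256 ztop 0.0818 knob 0.0927
```

The lever is at its limit and the drawer is drawing itself in. I'll hold for 2 s.

```bash
python3 -m pendant '{"xyz":[[0,0,-0.0007],[0,0,0],[0,0,0],[0,0,0],[0,0,0],[0,0,0],[0,0,0],[0,0,0],[0,0,0],[0,0,0]],"twist":[[0,0,0],[0,0,0],[0,0,0],[0,0,0],[0,0,0],[0,0,0],[0,0,0],[0,0,0],[0,0,0],[0,0,0]],"fingers":[0,0,0,0,0,0,0,0,0,0]}'
python3 -m pendant '{"xyz":[[0,0,0],[0,0,0],[0,0,0],[0,0,0],[0,0,0],[0,0,0],[0,0,0],[0,0,0]],"twist":[[0,0,0],[0,0,0],[0,0,0],[0,0,0],[0,0,0],[0,0,0],[0,0,0],[0,0,0]],"fingers":[0,0,0,0,0,0,0,0]}'
python3 -m pendant '{"xyz":[[0,0,-0.02],[0,0,-0.04],[0,0,-0.05],[0,0,-0.05],[0,0,-0.03],[0,0,0],[0,0,0]],"twist":[[0,0,0],[0,0,0],[0,0,0],[0,0.1,0],[0,0,0],[0,0,0],[0,0,0]],"fingers":[0,0,0,0,0.6,0.6,0.6]}'
python3 - <<'E'
from h import *
c,s_=np.cos(-.0506),np.sin(-.0506); Rc=np.array([[c,-s_],[s_,c]])
for n in("top","scene","wrist"):
    im,d,s=grab(n); P=cloud(n,d,s)
    m=(np.abs(P[...,2]-.11)<.004)&(P[...,0]>.35)&(P[...,0]<.57)&(P[...,1]>.05)&(P[...,1]<.35); q=P[m][:,:2]@Rc; print(n,len(q),np.percentile(q,[2,50,98],axis=0).round(4).tolist() if len(q) else '')
cv2.imwrite("pics/w10.png",im)
E
python3 go.py .50 .2015 .25
```

```text
clock: 55.3
tool_pos: [0.548, 0.0464, 0.0675]
ee_rot: [0.026, 0.998, -0.001, 0.051]
wrist_force: [2.7, -1.7, 6.3]
opening: 0.002
gripper_force: 2.9
clock: 56.3
tool_pos: [0.548, 0.0464, 0.0675]
ee_rot: [0.026, 0.998, -0.001, 0.051]
wrist_force: [1.8, -1.7, 5.5]
opening: 0.001
gripper_force: 2.9
clock: 57.18
tool_pos: [0.5303, 0.0473, 0.2549]
ee_rot: [0.026, 1.0, 0.0, -0.001]
wrist_force: [0.3, 0.1, -0.5]
opening: 0.595
gripper_force: 0.0
top 140 [[0.4931, 0.2406], [0.4978, 0.3], [0.503, 0.3534]]
scene 233 [[0.4932, 0.0935], [0.5007, 0.209], [0.505, 0.3534]]
wrist 3077 [[0.495, 0.0985], [0.4996, 0.2232], [0.5052, 0.3542]]
t 57.3 tcp [0.5303 0.0472 0.2548] f [ 0.2  0.5 -0.5] open 0.596 gf 0
twist [-0.0001 -0.002  -0.0011] shift [0.0381 0.1526 0.0048]
```

The drawer is about 0.072 out, so the fin should be near (0.486, 0.202). I'll grip it there.

```bash
python3 -m pendant '{"xyz":[[0.017,0.05,0],[0.018,0.051,0],[0.017,0.052,0],[0,0,0]],"twist":[[0,0,0],[0,0,0],[0,0,0],[0,0,0]],"fingers":[0.6,0.6,0.6,0.6]}'; python3 go.py .486 .202 .086
```

```text
clock: 57.82
tool_pos: [0.4856, 0.2056, 0.2552]
ee_rot: [0.024, 1.0, 0.0, -0.001]
wrist_force: [0.1, -1.2, 0.4]
opening: 0.599
gripper_force: 0.0
t 57.8 tcp [0.4856 0.2056 0.2552] f [ 0.1 -1.2  0.4] open 0.599 gf 0
twist [ 0.0001 -0.0012  0.0034] shift [-0.0006 -0.0035  0.1692]
```

```bash
python3 -m pendant '{"xyz":[[0,-0.003,0.04],[0,0,0.045],[0,0,0.04],[0,0,0.03],[0,0,0.012],[0,0,0],[0,0,0],[0,0,0],[0,0,0],[0,0,0]],"twist":[[0,0,0],[0,0,0],[0,0,0],[0,0,0],[0,0,0],[0,0,0],[0,0,0],[0,0,0],[0,0,0],[0,0,0]],"fingers":[0.6,0.6,0.6,0.6,0.6,0.6,0,0,0,0]}'
python3 -m pendant '{"xyz":[[-0.003,0,0],[-0.005,0,0],[-0.008,0,0],[-0.01,0,0],[-0.01,0,0],[-0.01,0,0],[-0.006,0,0],[0,0,0]],"twist":[[0,0,0],[0,0,0],[0,0,0],[0,0,0],[0,0,0],[0,0,0],[0,0,0],[0,0,0]],"fingers":[0,0,0,0,0,0,0,0]}'
```

```text
clock: 59.08
tool_pos: [0.4885, 0.2022, 0.0907]
ee_rot: [0.025, 1.0, 0.003, 0.002]
wrist_force: [1.1, 11.3, 0.4]
opening: 0.174
gripper_force: 60.1
clock: 60.08
tool_pos: [0.5397, 0.1997, 0.0907]
ee_rot: [0.025, 1.0, 0.003, 0.001]
wrist_force: [-2.6, 12.1, 1.9]
opening: 0.175
gripper_force: 60.5
```

```bash
python3 -m pendant '{"xyz":[[-0.006,0.001,0],[-0.005,0,0],[-0.004,0,0],[-0.002,0,0],[0,0,0]],"twist":[[0,0,0],[0,0,0],[0,0,0],[0,0,0],[0,0,0]],"fingers":[0,0,0,0,0]}'
```

```text
clock: 60.7
tool_pos: [0.5562, 0.199, 0.0907]
ee_rot: [0.025, 1.0, 0.002, 0.001]
wrist_force: [-3.0, 8.1, 4.2]
opening: 0.176
gripper_force: 60.7
```

```bash
python3 -m pendant '{"xyz":[[-0.003,0,0],[-0.002,0,0],[0,0,0]],"twist":[[0,0,0],[0,0,0],[0,0,0]],"fingers":[0,0,0]}'
```

```text
clock: 61.08
tool_pos: [0.5611, 0.1988, 0.0907]
ee_rot: [0.025, 1.0, 0.002, 0.001]
wrist_force: [-3.8, 7.6, 5.0]
opening: 0.173
gripper_force: 60.8
```

```bash
python3 -m pendant '{"xyz":[[-0.003,0,0],[-0.001,0,0],[0,0,0]],"twist":[[0,0,0],[0,0,0],[0,0,0]],"fingers":[0,0,0]}'; python3 -m pendant '{"xyz":[[-0.002,0,0],[-0.001,0,0],[0,0,0]],"twist":[[0,0,0],[0,0,0],[0,0,0]],"fingers":[0,0,0]}'
```

```text
clock: 61.45
tool_pos: [0.5612, 0.1987, 0.0906]
ee_rot: [0.025, 1.0, 0.002, -0.003]
wrist_force: [-20.2, 10.2, 16.1]
opening: 0.179
gripper_force: 62.4
clock: 61.82
tool_pos: [0.5614, 0.1987, 0.0905]
ee_rot: [0.024, 1.0, 0.002, -0.005]
wrist_force: [-31.3, 11.4, 23.7]
opening: 0.178
gripper_force: 63.7
```

It's against the hard stop. I'll ease off and pull gently to test the latch.

```bash
python3 -m pendant '{"xyz":[[0.004,0,0],[0.004,0,0],[0.002,0,0],[0,0,0]],"twist":[[0,0,0],[0,0,0],[0,0,0],[0,0,0]],"fingers":[0,0,0,0]}'
```

```text
clock: 62.32
tool_pos: [0.5593, 0.1989, 0.0906]
ee_rot: [0.025, 1.0, 0.002, 0.002]
wrist_force: [3.0, 7.3, -0.5]
opening: 0.174
gripper_force: 60.2
```

```bash
python3 -m pendant '{"xyz":[[-0.001,0,0],[0,0,0],[0,0,0],[0,0,0],[0,0,-0.03],[0,0,-0.05],[0,0,-0.05],[0.03,-0.03,-0.04],[0.04,-0.04,0],[0,0,0]],"twist":[[0,0,0],[0,0,0],[0,0,0],[0,0,0],[0,0,0],[0,0,0],[0,0,0],[0,0,0],[0,0,0],[0,0,0]],"fingers":[0,0.6,0.6,0.6,0.6,0.6,0.6,0.6,0.6,0.6]}'
python3 -m pendant '{"xyz":[[0.03,-0.05,0],[0.03,-0.05,0],[0.03,-0.05,0],[0.03,-0.05,0],[0,-0.05,0],[0,-0.05,0],[0,-0.05,0],[0,0,0]],"twist":[[0,0,0],[0,0,0],[0,0,0],[0,0,0],[0,0,0],[0,0,0],[0,0,0],[0,0,0]],"fingers":[0.6,0.6,0.6,0.6,0.6,0.6,0.6,0.6]}'
python3 - <<'E'
from h import *
c,s_=np.cos(-.0506),np.sin(-.0506); Rc=np.array([[c,-s_],[s_,c]])
im,d,s=grab("top"); P=cloud("top",d)
for dd,t in((np.load("top0.npz")['d'],'start'),(d,'now')):
    P=cloud("top",dd); m=(np.abs(P[...,2]-.11)<.0035)&(P[...,0]>.45)&(P[...,0]<.62)&(P[...,1]>.07)&(P[...,1]<.32); q=P[m][:,:2]@Rc; print(t,len(q),np.percentile(q[:,0],[2,50,98]).round(4))
im2,d2,_=grab("scene"); cv2.imwrite("pics/end.png",np.vstack([im[60:290,120:520],im2[100:370,140:540]]))
E
```

```text
clock: 63.58
tool_pos: [0.4826, 0.1286, 0.2601]
ee_rot: [0.027, 1.0, -0.0, 0.0]
wrist_force: [0.4, -0.0, -0.1]
opening: 0.599
gripper_force: 0.0
clock: 64.58
tool_pos: [0.3476, -0.2156, 0.2588]
ee_rot: [0.028, 1.0, -0.0, 0.0]
wrist_force: [0.1, -0.0, -0.1]
opening: 0.601
gripper_force: 0.0
start 273 [0.565 0.57  0.575]
now 267 [0.565  0.5698 0.5751]
```

View pics/end.png

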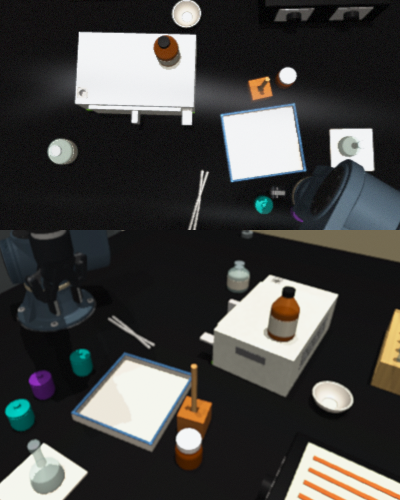

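The drawer face is back where it started (0.570) and holds with the robot away. The tray is empty, the dowel stands upright in its stand, and the bystanders and look-alikes are unmoved.

```bash
python3 -c "
from workcell import manip
print(manip.job_done())"
```

```text
the job is handed in; nothing more can be done
None
```

Job handed in: all four crucibles are upright in the drawer, which is shut and holding against a light pull, the dowel is back in its stand, and nothing else on the bench was moved.

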